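# Load the coding lane, stop it, and lock its guide

### The arm

A 6-joint arm with a two-finger parallel gripper is mounted at the origin on the work surface. World frame = base frame: x ahead of the robot, y to its left, z up, the work surface at z = 0. Lengths are in m, angles in degrees, forces in N, time in s.
With the tool pointing down it reaches from about 0.25 to 0.8 m from the base axis. Payload 3.9 kg.
Tool frame: the origin (TCP) lies midway between the tips of the shut fingers; the grasp point (between the pads) lies 19 mm behind it; z points along the fingers, y is the direction in which the jaws open and shut (so a half turn about z gives the same grasp; the last joint's range is limited). The gripper opens to 85 mm and grips with 20 to 120 N. Pads are 22 mm wide; open, the fingers measure 114 mm over their backs; the gripper's body (76 mm by 85 mm) begins 54 mm behind the grasp point. The pads swing forward as they close: fully open they stand 13 mm farther back than shut.
Start: joints at [75.229, 14.897, -7.913, 67.191, 0, 90], TCP at [0.134, 0.508, 0.231] pointing down, gripper open.
Joint ranges: [-159.42, 159.42], [-47.68, 98.78], [-73.54, 78.23], [-108.79, 121.32], [-90, 84.71], [-180, 180]. Speed limits (degrees/s): [147.25, 147.25, 180, 180, 180, 180].

### API

Orientations are given as [roll, pitch, yaw] about the fixed x, y, z axes, in that order (R = Rz(yaw) Ry(pitch) Rx(roll)).
In Python, from bench import readout, eyes, ticket gives the robot as it stands. The module is installed in compiled form; this text tells all that it offers.
- The arm moves only by the tool servo_tool, never from a script. Its argument "series" is a list of rows, each an object of numbers: "wx", "wy", "wz": the turn, a rotation vector about the world's x, y, z in degrees; "dx", "dy", "dz": the shift along the world's x, y, z in cm; "grip": the opening, from 0 (shut) to 1 (fully open). In form: [{"wx": .., "wy": .., "wz": .., "dx": .., "dy": .., "dz": .., "grip": ..}, ...]. A call has exactly 5 rows; each row is the pose to reach, as a shift and turn from the pose commanded when the call began; what a row does not reach only later rows make up. A row lasts 1/8 s, in which the tool goes at most 62.5 mm and 10.7 degrees, less where a joint would pass 70% of its speed; a pose out of reach is approached as far as the arm can. A call with a gripper value outside its range is refused whole. The fingers move at their own pace and stop on an object; the grip force is fixed at half the most. Time passes only in rows, so rows that repeat a pose let the fingers close, or fill a call up. It gives the time, the measured TCP pose, the force and the opening at its end, in the units of the state.
- readout.get_obs(): the state, without advancing time (a new reading comes with each control period).
- eyes.grab_frame(name): name is "side" or "top"; returns a dict with "frame" (420x560x3 uint8, red, green, blue), "K" (3x3 intrinsics, pixels), "R" (3x3) and "t" (3): a world point X has camera coordinates R X + t. Camera axes: x right, y down, z forward; pixel columns grow to the right and rows downward; lengths in m; the calibration is good to about 2 mm. A picture is of the moment at which its call begins. There is no depth.
- ticket.finish_job(): hands the job in, once; it reports no verdict.
The state is a dict: "t": time; "joints": joint angles; "qvel": joint speeds; "tau": joint torques, N m; "eef_pos": TCP position; "tool_rot": TCP orientation; "force": force on the tool from outside, world axes, zero at the start; "torque": the same for the moment, N m; "grip_width": finger opening in m.
Only numpy, scipy, OpenCV 4.12 (cv2) and the standard library are available. Lean on these libraries where they do the work, as an engineer would, in place of code of your own. Each camera call takes 0.05 s, during which the arm holds its last target. There are 200 camera calls.

### The job

Get the coding lane ready for a run: first push the red-handled bolt right across the end of the lane until its tip is fully home in the yellow keeper, then stand every white-lidded can from the green crate upright on the belt between the guides, and stand the red-lidded reject upright in the red tray. When the cans are all in, turn the black guide knob clockwise (seen from above) until it suddenly goes stiff, then give it an eighth of a turn more and leave it tight there, no further. Leave the other things on the table alone.

Things in the scene. Friction and masses are not known exactly. Their poses are not given: they have to be found in the camera images.
- lane: fixed aluminium lane, blue belt. Origin: centre of underside, on the table; x across, y along, z up. Belt top z 30 mm. Between guides x is -36 to +36 mm; guide tops z 60 mm; back (+x) guide steel, front (-x) guide green, locked by the knob; neither moves. End wall's inner face y +175 mm; the bolt crosses at y -150 mm: cans' centres fit from y -116 to +147 mm. Yaw varies
- bolt (a joint): travel of the end-stop bolt (12 mm steel rod along the lane's x, axis 26 mm above the belt), m: 0 drawn back, grows as it moves towards the lane's +x; the tip reaches the keeper at 0.072 and is fully home at its stop 0.084. About 3 N of friction; stays where left
- bolt_grip (a point): grip point on the bolt's upright red square handle (16 x 16 mm, 44 mm tall, sides square to the lane), 15 mm below the handle's top, 91 mm above the table. The dark barrel's top is 25 mm below this point. Same axes as the lane: push it along +x
- keeper (a point): middle of the gap between the keeper's two yellow cheeks on the far (+x) side of the lane, 56 mm above the table, into which the bolt's tip goes
- knob_grip (a point): grip point on the black knob's vertical axis, 67 mm above the table: a bar 46 mm long (this point's x, white line on top), 16 mm thick (y), 32 mm tall, top 7 mm above the point; 42 mm round hub from 23 mm below it. 115 mm to the lane's -x side. Clockwise from above it runs easily (0.03 N m) for 3.0 to 4.2 rad, then stiffens sharply to 0.18 N m; stays where left
- collar (a joint): how far the knob has been turned past the point where it went stiff, rad clockwise: the yellow 62 mm collar under the knob stands still (0) while the knob runs easily and turns with it from the stiff point on. An eighth of a turn is 0.785
- collar_mark (a point): centre of the collar's top; its x axis points along the two black marks on the collar. The knob's white line lies along the marks whenever the knob is tight (it also passes them half a turn before)
- crate: green open crate fixed on the table, 300 x 205 mm outside (x, y), walls 36 mm tall and 6 mm thick, floor 6 mm. Origin: centre of its underside. Cans stand in it about 93 mm apart
- reject_tray: red square open tray fixed on the table, 115 x 115 mm outside, walls 35 mm tall and 5 mm thick, floor 5 mm. Origin: centre of its underside
- can1: can of fruit, 56 mm diameter, 62 mm tall, about 160 g, amber body, white lid; it stands upright in the green crate at the start. Origin: centre of its underside, z up. May be absent (two to four white-lidded cans are there).
- can2: can of fruit, 56 mm diameter, 62 mm tall, about 160 g, amber body, white lid; it stands upright in the green crate at the start. Origin: centre of its underside, z up. May be absent (two to four white-lidded cans are there).
- can3: can of fruit, 56 mm diameter, 62 mm tall, about 160 g, amber body, white lid; it stands upright in the green crate at the start. Origin: centre of its underside, z up. May be absent (two to four white-lidded cans are there).
- can4: can of fruit, 56 mm diameter, 62 mm tall, about 160 g, amber body, white lid; it stands upright in the green crate at the start. Origin: centre of its underside, z up. May be absent (two to four white-lidded cans are there).
- reject: can of fruit, 56 mm diameter, 62 mm tall, about 160 g, amber body, red lid; it stands upright in the green crate at the start. Origin: centre of its underside, z up. The only reject, always there.
- sanitiser: bystander: white bottle, 56 mm diameter, 150 mm tall; origin under its middle
- label_roll: bystander: paper ring 72 mm across, 30 mm tall, lying flat; origin under its middle
- screwdriver: bystander: screwdriver lying on the table
- brush: bystander: brush lying on the table
- mug: bystander: blue mug, 76 mm diameter, 85 mm tall; origin under its middle
- ink_box: bystander: cardboard box 70 x 50 x 40 mm; origin under its middle
Not all that is in view belongs to the job. Leave any grey look-alike of the reject_tray alone.

How it is judged:
By the outcome, as a careful person would: the job done as asked, in the order asked, and still so for the second after the job is handed in, with the robot touching nothing.
Of can1, can2, can3, can4 only 2 to 4 are there at a start; the rules pass over those that are not, and their reading is None.
At some moment in a run one of can1, can2, can3, can4, reject may be knocked a few centimetres aside while the robot is not near it.
It also fails if it takes over 210 s, if anything falls off the work surface, if the arm or the gripper's body presses on something with over 40 N, if the wrist force passes 120 N, or if a joint passes its speed limit or range.

## Working session

There is one attempt and no reset: what is moved stays moved. The work goes in short steps, Python scripts to look and compute and a tool call to move; the robot and the scene stay as the last step left them, time stands still between calls to the robot, and variables do not carry over. Pictures are saved under pics/ and viewed, on a budget of 14 in all, crops included, one or two more only if the job needs it, and the job is handed in when it is done.

Besides the shell and the picture viewer there is one more tool, called after "Emit:" by a JSON object that holds its "api" and its "payload", one argument or row to a line. servo_tool: Moves the arm, as the interface text tells. Its arguments: {"type":"object","properties":{"series":{"type":"array","items":{"type":"object","properties":{"wx":{"type":"number"},"wy":{"type":"number"},"wz":{"type":"number"},"dx":{"type":"number"},"dy":{"type":"number"},"dz":{"type":"number"},"grip":{"type":"number"}}}}},"required":["series"]}

```bash
mkdir -p pics
cat > h.py <<'E'
import numpy as np, cv2
from bench import readout, eyes, ticket
def grab(n):
    d=eyes.grab_frame(n); return d
def save(d,fn,crop=None,s=1):
    im=d['frame'][:,:,::-1]
    if crop: r0,r1,c0,c1=crop; im=im[r0:r1,c0:c1]
    cv2.imwrite('pics/'+fn,cv2.resize(im,None,fx=s,fy=s,interpolation=cv2.INTER_CUBIC))
def ray(d,u,v,z):
    R,t,K=map(np.array,(d['R'],d['t'],d['K'])); c=-R.T@t
    r=R.T@np.linalg.inv(K)@np.array([u,v,1.]); return c+r*(z-c[2])/r[2]
def proj(d,X):
    p=np.array(d['K'])@(np.array(d['R'])@np.array(X)+np.array(d['t'])); return p[:2]/p[2]
E
python3 - <<'E'
from h import *
import pickle
for n in('top','side'):
    d=grab(n); save(d,n+'0.png',s=1.4); pickle.dump(d,open(n+'0.pkl','wb'))
    print(n,-np.array(d['R']).T@d['t'],d['K'][0][0])
print(readout.get_obs())
E
```

```text
top [ 0.4149714  -0.05871186  1.16889105] 465.39039979404214
side [ 0.07027476 -0.84364047  0.69554671] 379.2964281226402
{'t': 0.1, 'joints': array([ 7.52277569e+01,  1.49317696e+01, -7.98035553e+00,  6.71915260e+01,
        8.19780039e-04,  9.00024412e+01]), 'qvel': array([-0.06892555, -0.07183535,  0.17456319,  0.06529791,  0.05877973,
       -0.01469445]), 'tau': array([ 6.30529144e-05, -4.06507158e+01,  2.54527599e+01,  1.00690703e-02,
       -1.33243398e-05, -7.92329274e-06]), 'eef_pos': array([0.13369517, 0.5070283 , 0.23053686]), 'tool_rot': array([-1.79896349e+02, -8.15362509e-04,  1.65225314e+02]), 'force': array([0.03389877, 0.53813992, 0.40400755]), 'torque': array([-0.00065423,  0.01524397, -0.01858795]), 'grip_width': 0.08490965680708701}
```

View pics/top0.png

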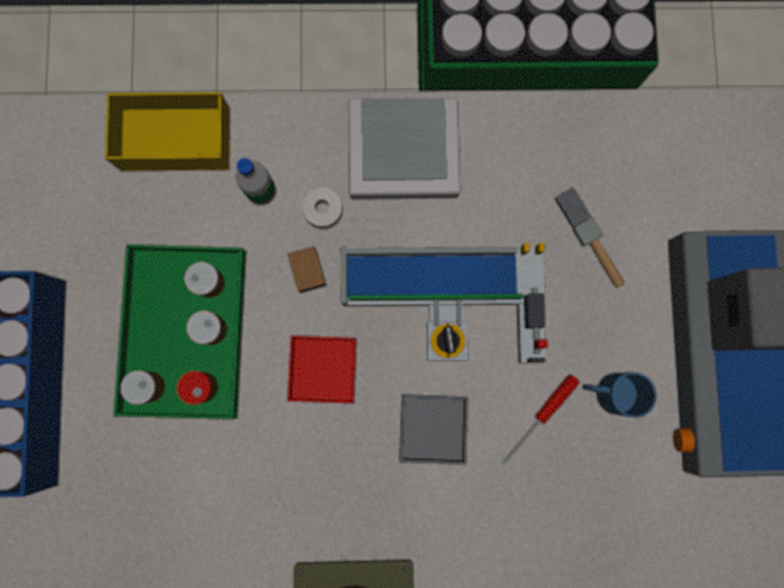

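View pics/side0.png

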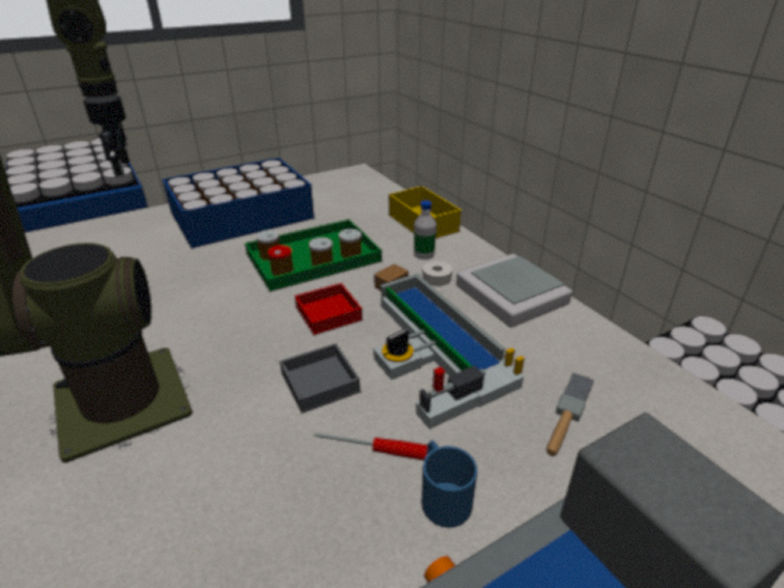

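The top view (1.4x pixels) shows the green crate at (180,330). It holds white lids at (202,279), (204,327) and (138,387), and the red-lidded reject at (195,387). The red tray is at (322,369); the grey look-alike at (433,429) is to be left alone. The lane runs from (343,275) to (545,275), with keeper pins at (525–541,248) and the knob at (448,341). Two small things are red: the bolt handle at (541,343), upright beside the dark barrel, and the screwdriver handle at (557,398), lying loose on the table. The first is the bolt. I'll confirm it in a crop.

```bash
cat > m.py <<'E'
from h import *
def mask(d,lo,hi,lo2=None,hi2=None):
    h=cv2.cvtColor(d['frame'],cv2.COLOR_RGB2HSV); m=cv2.inRange(h,lo,hi)
    if lo2: m|=cv2.inRange(h,lo2,hi2)
    return m
def comps(m,amin=15):
    n,l,s,c=cv2.connectedComponentsWithStats(m)
    return [(tuple(c[i].round(1)),s[i].tolist(),l==i) for i in range(1,n) if s[i][4]>=amin]
RED=((0,150,80),(6,255,255),(174,150,80),(180,255,255)); YEL=((20,140,100),(32,255,255)); BLU=((105,150,50),(118,255,255)); GRN=((55,130,20),(80,255,255)); WHT=((0,0,165),(180,40,255))
E
python3 - <<'E'
from m import *
import pickle
T=pickle.load(open('top0.pkl','rb'));S=pickle.load(open('side0.pkl','rb'))
for nm,c in dict(RED=RED,YEL=YEL,BLU=BLU,GRN=GRN,WHT=WHT).items():
  for n,d in(('T',T),('S',S)):
    for p,s,_ in comps(mask(d,*c)):
        if n=='T' and (p[1]<90 or p[0]<60 or p[0]>460): continue
        print(nm,n,p,s)
b=[x for x in comps(mask(T,*BLU)) if x[1][4]>2000 and x[0][0]<400]
for x in b: print(cv2.minAreaRect(np.argwhere(x[2])[:,::-1].astype(np.float32)))
a=cv2.resize(T['frame'][160:300,270:450],None,fx=4,fy=4,interpolation=cv2.INTER_CUBIC)
cv2.imwrite('pics/c1.png',a[:,:,::-1])
E
```

```text
RED T (np.float64(229.9), np.float64(263.6)) [206, 240, 48, 48, 2133]
RED T (np.float64(387.0), np.float64(245.1)) [384, 243, 7, 6, 36]
RED T (np.float64(138.2), np.float64(276.1)) [127, 265, 24, 23, 386]
RED T (np.float64(397.8), np.float64(284.3)) [383, 268, 30, 34, 335]
RED S (np.float64(198.7), np.float64(179.2)) [191, 175, 16, 9, 106]
RED S (np.float64(233.5), np.float64(218.6)) [211, 203, 47, 28, 610]
RED S (np.float64(313.6), np.float64(264.8)) [310, 262, 8, 6, 36]
RED S (np.float64(285.7), np.float64(319.7)) [266, 313, 40, 15, 368]
YEL T (np.float64(120.8), np.float64(93.4)) [75, 66, 83, 48, 2702]
YEL T (np.float64(375.6), np.float64(176.3)) [374, 174, 4, 6, 20]
YEL T (np.float64(386.5), np.float64(176.3)) [385, 174, 4, 6, 22]
YEL T (np.float64(312.4), np.float64(243.6)) [308, 232, 12, 23, 111]
YEL T (np.float64(327.0), np.float64(243.3)) [321, 232, 11, 23, 94]
YEL S (np.float64(292.8), np.float64(147.1)) [279, 138, 22, 16, 58]
YEL S (np.float64(283.8), np.float64(253.1)) [273, 246, 22, 12, 113]
YEL S (np.float64(371.1), np.float64(255.9)) [369, 254, 5, 4, 16]
BLU T (np.float
[... 684 characters left out ...]
t64(188.1), np.float64(139.1)) [178, 131, 18, 14, 69]
GRN T (np.float64(127.3), np.float64(233.7)) [82, 175, 93, 124, 7716]
GRN T (np.float64(308.2), np.float64(211.7)) [249, 210, 124, 4, 327]
GRN S (np.float64(223.3), np.float64(182.8)) [176, 158, 96, 49, 1724]
GRN S (np.float64(303.0), np.float64(173.9)) [297, 168, 13, 12, 136]
GRN S (np.float64(305.5), np.float64(235.4)) [276, 205, 60, 59, 451]
WHT S (np.float64(16.8), np.float64(13.0)) [0, 0, 38, 28, 924]
WHT S (np.float64(89.6), np.float64(10.0)) [71, 0, 37, 22, 683]
WHT S (np.float64(157.2), np.float64(7.8)) [113, 0, 94, 19, 1516]
WHT S (np.float64(312.2), np.float64(190.7)) [302, 186, 21, 10, 110]
((308.0, 195.5), (27.0, 118.0), 90.0)
```

View pics/c1.png

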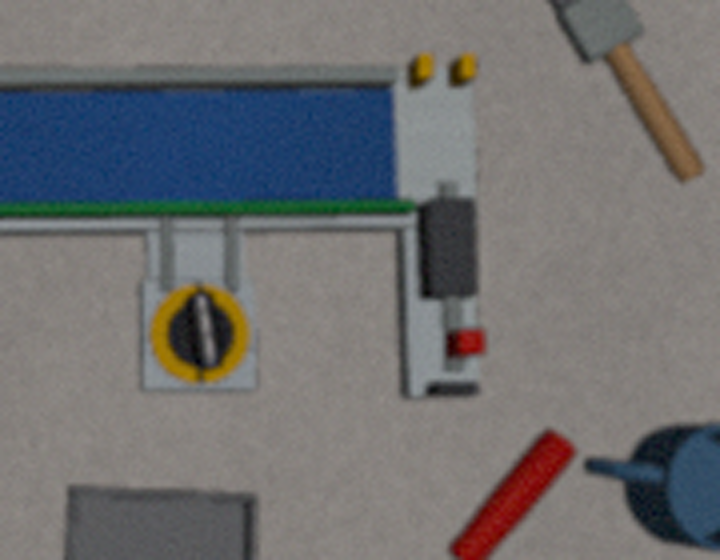

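The crop confirms the bolt's red square handle at crop (467,342), beside the dark barrel. The screwdriver is a separate thing at (510,495). The knob's white line runs from (198,292) to (208,362), and the collar marks lie at (200,285) and (200,378). So the line needs about 8° clockwise to align, then half a turn to the stiff point.

Run:
```python
from m import *
import pickle
T=pickle.load(open('top0.pkl','rb'));S=pickle.load(open('side0.pkl','rb'))
# lane
g=max([x for x in comps(mask(T,*GRN)) if x[0][0]>240 and x[0][1]>190],key=lambda x:x[1][4])
ys,xs=np.nonzero(g[2]); P=np.array([ray(T,u,v,.06) for u,v in zip(xs,ys)])
print('guide fit',np.polyfit(P[:,1],P[:,0],1),P.min(0),P.max(0))
b=[x for x in comps(mask(T,*BLU)) if x[1][4]>2000 and x[0][0]<400][0]
ys,xs=np.nonzero(b[2])
top=np.array([ray(T,u-0.0,ys[xs==u].min()-.5,.03) for u in range(255,365)])
print('belt back edge',np.polyfit(top[:,1],top[:,0],1),'left end',ray(T,248.5,196,.03),'right',ray(T,368,196,.03))
p=[ray(T,u,v,.056) for u,v in((375.6,176.3),(386.5,176.3))]; print('keeper',p,np.mean(p,0))
print('handle',ray(T,387.7,245.9,.106),ray(T,387,245.1,.106))
Sp=ray(S,313.6,264.8,.106); print('handle S',Sp)
c=lambda x,y:(270+x/4-.4,160+y/4-.4)
print('knob line',[ray(T,*c(*q),.074) for q in((199,292),(208,364))])
print('collar ctr',[ray(T,*c(*q),.044-.0) for q in((200,285),(200,378),(200,333))])
# lids
G=cv2.cvtColor(T['frame'],cv2.COLOR_RGB2HSV)
m=cv2.inRange(G,(0,0,110),(180,70,255)); 
for p,s,l in comps(m,150):
    if 80<p[0]<180 and 170<p[1]<300: print('lid',p,s,ray(T,*p,.068))
print('reject',ray(T,138.7,276,.068))
print('tray',ray(T,229.9,263.6,.02))
gm=[x for x in comps(mask(T,*GRN)) if x[1][4]>5000 and x[0][0]<200][0]; 
r=gm[1]; print('crate',ray(T,r[0],r[1],.036),ray(T,r[0]+r[2],r[1]+r[3],.036))
```

```text
guide fit [0.00620075 0.55156438] [ 0.54679303 -0.29615497  0.06      ] [ 5.54478973e-01 -7.07456942e-05  6.00000000e-02]
belt back edge [0.01113751 0.6281669 ] left end [0.59563064 0.00235642 0.03      ] right [ 0.59120216 -0.29406725  0.03      ]
keeper [array([ 0.63547802, -0.30914608,  0.056     ]), array([ 0.63510112, -0.3358531 ,  0.056     ])] [ 0.63528957 -0.32249959  0.056     ]
handle [ 0.46312318 -0.31929652  0.106     ] [ 0.46498285 -0.31776263  0.106     ]
handle S [ 0.46734844 -0.32056358  0.106     ]
knob line [array([ 0.49871417, -0.16630566,  0.074     ]), array([ 0.45618352, -0.17048434,  0.074     ])]
collar ctr [array([ 0.50525769, -0.16997442,  0.044     ]), array([ 0.44896055, -0.16848152,  0.044     ]), array([ 0.47612397, -0.16920184,  0.044     ])]
lid (np.float64(143.1), np.float64(198.1)) [132, 187, 23, 23, 414] [0.58829247 0.25063285 0.068     ]
lid (np.float64(144.5), np.float64(233.2)) [133, 222, 24, 23, 428] [0.5045508  0.24610402 0.068     ]
lid (np.float64(97.7), np.float64(276.4)) [87, 265, 23, 24, 428] [0.40539776 0.35307251 0.068     ]
reject [0.40459249 0.25810749 0.068     ]
tray [0.43027594 0.05007456 0.02      ]
crate [0.65288884 0.40956749 0.036     ] [0.34807933 0.18009508 0.036     ]
```

The measurements agree: the lane centre line is at x≈0.590 and the bolt line at y≈-0.322, which matches the keeper. The knob axis is at (0.477,-0.169), the 115 mm expected from the lane. I'm moving to the bolt handle first.

Emit:
{"api": "servo_tool", "payload": {
  "series": [
    {"dx": 2.2, "dy": -5.5, "wz": 5, "grip": 1},
    {"dx": 4.4, "dy": -11, "wz": 10, "grip": 1},
    {"dx": 6.6, "dy": -16.5, "wz": 14.3, "grip": 1},
    {"dx": 8.8, "dy": -22, "wz": 14.3, "grip": 1},
    {"dx": 11, "dy": -27.6, "wz": 14.3, "grip": 1}
  ]
}}

```text
invalid input at $.series[0]: expected keys wx, wy, wz, dx, dy, dz, grip
```

Emit:
{"api": "servo_tool", "payload": {
  "series": [
    {"dx": 2.2, "dy": -5.5, "grip": 1},
    {"dx": 4.4, "dy": -11, "grip": 1},
    {"dx": 6.6, "dy": -16.5, "grip": 1},
    {"dx": 8.8, "dy": -22, "grip": 1},
    {"dx": 11, "dy": -27.6, "grip": 1}
  ]
}}

```text
invalid input at $.series[0]: expected keys wx, wy, wz, dx, dy, dz, grip
```

Emit:
{"api": "servo_tool", "payload": {
  "series": [
    {"dx": 2.2, "dy": -5.5, "grip": 0.7},
    {"dx": 4.4, "dy": -11, "grip": 0.7},
    {"dx": 6.6, "dy": -16.5, "grip": 0.7},
    {"dx": 8.8, "dy": -22, "grip": 0.7},
    {"dx": 11, "dy": -27.6, "grip": 0.7}
  ]
}}

```text
invalid input at $.series[0]: expected keys wx, wy, wz, dx, dy, dz, grip
```

Emit:
{"api": "servo_tool", "payload": {
  "series": [
    {"dz": -1, "grip": 0.6},
    {"dz": -3, "grip": 0.6},
    {"dz": -6, "grip": 0.6},
    {"dz": -8, "grip": 0.6},
    {"dz": -8, "grip": 0.6}
  ]
}}

```text
invalid input at $.series[0]: expected keys wx, wy, wz, dx, dy, dz, grip
```

All keys are required.

Emit:
{"api": "servo_tool", "payload": {
  "series": [
    {"wx": 0, "wy": 0, "wz": 5, "dx": 2.2, "dy": -5.5, "dz": 0, "grip": 1},
    {"wx": 0, "wy": 0, "wz": 10, "dx": 4.4, "dy": -11, "dz": 0, "grip": 1},
    {"wx": 0, "wy": 0, "wz": 14.3, "dx": 6.6, "dy": -16.5, "dz": 0, "grip": 1},
    {"wx": 0, "wy": 0, "wz": 14.3, "dx": 8.8, "dy": -22, "dz": 0, "grip": 1},
    {"wx": 0, "wy": 0, "wz": 14.3, "dx": 11, "dy": -27.6, "dz": 0, "grip": 1}
  ]
}}

```text
t: 0.72
eef_pos: [0.244, 0.2298, 0.2311]
tool_rot: [-180.0, 0.0, 179.6]
force: [1.2, -0.7, 0.6]
grip_width: 0.0857
```

Emit:
{"api": "servo_tool", "payload": {
  "series": [
    {"wx": 0, "wy": 0, "wz": 0, "dx": 2.2, "dy": -5.5, "dz": 0, "grip": 1},
    {"wx": 0, "wy": 0, "wz": 0, "dx": 4.4, "dy": -11, "dz": 0, "grip": 1},
    {"wx": 0, "wy": 0, "wz": 0, "dx": 6.6, "dy": -16.5, "dz": 0, "grip": 1},
    {"wx": 0, "wy": 0, "wz": 0, "dx": 8.8, "dy": -22, "dz": 0, "grip": 1},
    {"wx": 0, "wy": 0, "wz": 0, "dx": 11, "dy": -27.6, "dz": 0, "grip": 1}
  ]
}}

```text
t: 1.35
eef_pos: [0.354, -0.0463, 0.2313]
tool_rot: [180.0, 0.0, 179.5]
force: [1.3, -0.5, 0.2]
grip_width: 0.0854
```

Emit:
{"api": "servo_tool", "payload": {
  "series": [
    {"wx": 0, "wy": 0, "wz": 0, "dx": 2.2, "dy": -5.5, "dz": 0, "grip": 0.7},
    {"wx": 0, "wy": 0, "wz": 0, "dx": 4.4, "dy": -11, "dz": 0, "grip": 0.7},
    {"wx": 0, "wy": 0, "wz": 0, "dx": 6.6, "dy": -16.5, "dz": 0, "grip": 0.7},
    {"wx": 0, "wy": 0, "wz": 0, "dx": 8.8, "dy": -22, "dz": 0, "grip": 0.7},
    {"wx": 0, "wy": 0, "wz": 0, "dx": 11, "dy": -27.6, "dz": 0, "grip": 0.7}
  ]
}}

```text
t: 1.98
eef_pos: [0.4641, -0.3222, 0.2308]
tool_rot: [180.0, -0.0, 179.5]
force: [2.0, 0.5, -0.2]
grip_width: 0.06
```

Emit:
{"api": "servo_tool", "payload": {
  "series": [
    {"wx": 0, "wy": 0, "wz": 0, "dx": 0, "dy": 0, "dz": -1, "grip": 0.6},
    {"wx": 0, "wy": 0, "wz": 0, "dx": 0, "dy": 0, "dz": -3, "grip": 0.6},
    {"wx": 0, "wy": 0, "wz": 0, "dx": 0, "dy": 0, "dz": -6, "grip": 0.6},
    {"wx": 0, "wy": 0, "wz": 0, "dx": 0, "dy": 0, "dz": -8, "grip": 0.6},
    {"wx": 0, "wy": 0, "wz": 0, "dx": 0, "dy": 0, "dz": -8, "grip": 0.6}
  ]
}}

```text
t: 2.6
eef_pos: [0.4618, -0.3183, 0.1493]
tool_rot: [179.8, -0.3, 179.6]
force: [-0.2, -0.5, -0.0]
grip_width: 0.0512
```

Emit:
{"api": "servo_tool", "payload": {
  "series": [
    {"wx": 0, "wy": 0, "wz": 0, "dx": 0, "dy": 0, "dz": -2, "grip": 0.6},
    {"wx": 0, "wy": 0, "wz": 0, "dx": 0, "dy": 0, "dz": -4, "grip": 0.6},
    {"wx": 0, "wy": 0, "wz": 0, "dx": 0, "dy": 0, "dz": -6, "grip": 0.6},
    {"wx": 0, "wy": 0, "wz": 0, "dx": 0, "dy": 0, "dz": -7.6, "grip": 0.6},
    {"wx": 0, "wy": 0, "wz": 0, "dx": 0, "dy": 0, "dz": -7.6, "grip": 0.6}
  ]
}}

```text
t: 3.22
eef_pos: [0.4632, -0.3195, 0.0751]
tool_rot: [179.9, -0.1, 179.6]
force: [-0.3, 0.2, -0.3]
grip_width: 0.051
```

Run:
```python
from h import *
print({k:np.round(v,3) for k,v in readout.get_obs().items() if k in('eef_pos','force','joints')})
T=grab('top');S=grab('side')
a=cv2.resize(T['frame'][190:290,330:450],None,fx=3.3,fy=4);b=cv2.resize(S['frame'][210:310,260:380],None,fx=3.3,fy=4)
cv2.imwrite('pics/b1.png',np.hstack([a,b])[:,:,::-1])
```

```text
{'joints': array([-3.4599e+01,  2.4855e+01, -1.7722e+01,  4.7528e+01,  3.0000e-03,
       -3.4150e+01]), 'eef_pos': array([ 0.463, -0.319,  0.075]), 'force': array([-0.34 ,  0.23 , -0.299])}
```

View pics/b1.png

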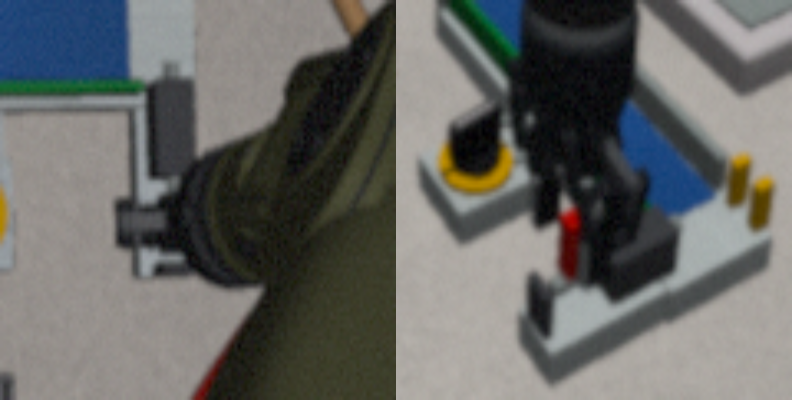

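The handle (side panel, 570,245) stands between the two fingers. I'll close on it and push 8.4 cm in steps.

Emit:
{"api": "servo_tool", "payload": {
  "series": [
    {"wx": 0, "wy": 0, "wz": 0, "dx": 0, "dy": 0, "dz": 0, "grip": 0.1},
    {"wx": 0, "wy": 0, "wz": 0, "dx": 0, "dy": 0, "dz": 0, "grip": 0.1},
    {"wx": 0, "wy": 0, "wz": 0, "dx": 0, "dy": 0, "dz": 0, "grip": 0.1},
    {"wx": 0, "wy": 0, "wz": 0, "dx": 0, "dy": 0, "dz": 0, "grip": 0.1},
    {"wx": 0, "wy": 0, "wz": 0, "dx": 0, "dy": 0, "dz": 0, "grip": 0.1}
  ]
}}

```text
t: 3.95
eef_pos: [0.4644, -0.3199, 0.0764]
tool_rot: [180.0, 0.1, 179.5]
force: [-1.0, 2.9, 6.2]
grip_width: 0.0151
```

Emit:
{"api": "servo_tool", "payload": {
  "series": [
    {"wx": 0, "wy": 0, "wz": 0, "dx": 0.8, "dy": 0, "dz": 0, "grip": 0.1},
    {"wx": 0, "wy": 0, "wz": 0, "dx": 1.6, "dy": 0, "dz": 0, "grip": 0.1},
    {"wx": 0, "wy": 0, "wz": 0, "dx": 2.4, "dy": 0, "dz": 0, "grip": 0.1},
    {"wx": 0, "wy": 0, "wz": 0, "dx": 3.2, "dy": 0, "dz": 0, "grip": 0.1},
    {"wx": 0, "wy": 0, "wz": 0, "dx": 4, "dy": 0, "dz": 0, "grip": 0.1}
  ]
}}

```text
t: 4.58
eef_pos: [0.5034, -0.3201, 0.0763]
tool_rot: [180.0, -0.0, 179.5]
force: [-3.6, 2.8, 6.8]
grip_width: 0.0146
```

Emit:
{"api": "servo_tool", "payload": {
  "series": [
    {"wx": 0, "wy": 0, "wz": 0, "dx": 0.8, "dy": 0, "dz": 0, "grip": 0.1},
    {"wx": 0, "wy": 0, "wz": 0, "dx": 1.6, "dy": 0, "dz": 0, "grip": 0.1},
    {"wx": 0, "wy": 0, "wz": 0, "dx": 2.4, "dy": 0, "dz": 0, "grip": 0.1},
    {"wx": 0, "wy": 0, "wz": 0, "dx": 3.2, "dy": 0, "dz": 0, "grip": 0.1},
    {"wx": 0, "wy": 0, "wz": 0, "dx": 3.7, "dy": 0, "dz": 0, "grip": 0.1}
  ]
}}

```text
t: 5.2
eef_pos: [0.5384, -0.3203, 0.0763]
tool_rot: [-180.0, -0.3, 179.5]
force: [-14.6, 1.2, 14.1]
grip_width: 0.0153
```

Emit:
{"api": "servo_tool", "payload": {
  "series": [
    {"wx": 0, "wy": 0, "wz": 0, "dx": 0.2, "dy": 0, "dz": 0, "grip": 0.1},
    {"wx": 0, "wy": 0, "wz": 0, "dx": 0.4, "dy": 0, "dz": 0, "grip": 0.1},
    {"wx": 0, "wy": 0, "wz": 0, "dx": 0.5, "dy": 0, "dz": 0, "grip": 0.1},
    {"wx": 0, "wy": 0, "wz": 0, "dx": 0.6, "dy": 0, "dz": 0, "grip": 0.1},
    {"wx": 0, "wy": 0, "wz": 0, "dx": 0.7, "dy": 0, "dz": 0, "grip": 0.1}
  ]
}}

```text
t: 5.82
eef_pos: [0.5383, -0.3202, 0.0762]
tool_rot: [-180.0, -1.0, 179.4]
force: [-24.5, -1.0, 20.9]
grip_width: 0.0149
```

The push stopped after 74 mm, with 25 N along x. I need to see where the tip is.

Run:
```python
from h import *
T=grab('top');S=grab('side')
a=cv2.resize(T['frame'][160:250,330:430],None,fx=4,fy=5);b=cv2.resize(S['frame'][220:310,290:390],None,fx=4,fy=5)
cv2.imwrite('pics/b2.png',np.hstack([a,b])[:,:,::-1])
```

```text
(no output)
```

View pics/b2.png

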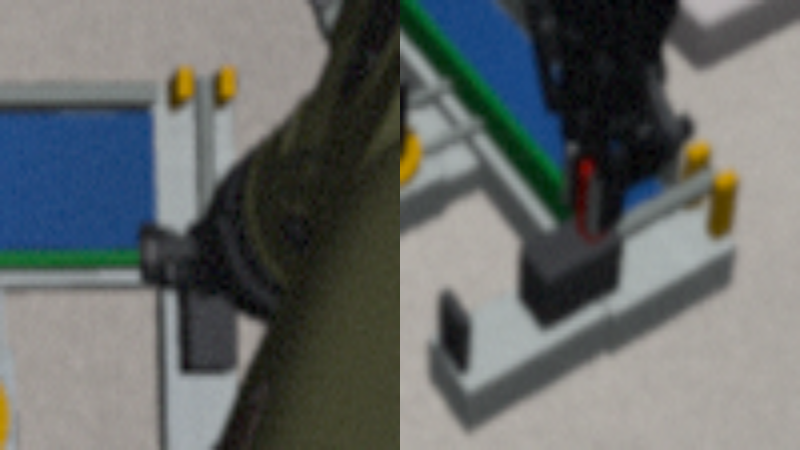

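The tip is between the cheeks and a few mm short of their far faces (left panel, tip row ~75, cheeks rows 68–104). I'll push a bit harder to see whether it is on its stop.

Emit:
{"api": "servo_tool", "payload": {
  "series": [
    {"wx": 0, "wy": 0, "wz": 0, "dx": 0.2, "dy": 0, "dz": 0, "grip": 0.1},
    {"wx": 0, "wy": 0, "wz": 0, "dx": 0.4, "dy": 0, "dz": 0, "grip": 0.1},
    {"wx": 0, "wy": 0, "wz": 0, "dx": 0.6, "dy": 0, "dz": 0, "grip": 0.1},
    {"wx": 0, "wy": 0, "wz": 0, "dx": 0.8, "dy": 0, "dz": 0, "grip": 0.1},
    {"wx": 0, "wy": 0, "wz": 0, "dx": 0.8, "dy": 0, "dz": 0, "grip": 0.1}
  ]
}}

```text
t: 6.55
eef_pos: [0.5386, -0.3203, 0.076]
tool_rot: [-179.9, -1.8, 179.2]
force: [-38.7, -1.3, 29.3]
grip_width: 0.0152
```

It is stuck solid. I'll unload, release, lift and check with the arm out of view.

Emit:
{"api": "servo_tool", "payload": {
  "series": [
    {"wx": 0, "wy": 0, "wz": 0, "dx": -0.8, "dy": 0, "dz": 0, "grip": 0.1},
    {"wx": 0, "wy": 0, "wz": 0, "dx": -1.4, "dy": 0, "dz": 0, "grip": 0.1},
    {"wx": 0, "wy": 0, "wz": 0, "dx": -1.4, "dy": 0, "dz": 0, "grip": 0.6},
    {"wx": 0, "wy": 0, "wz": 0, "dx": -1.4, "dy": 0, "dz": 0, "grip": 0.6},
    {"wx": 0, "wy": 0, "wz": 0, "dx": -1.4, "dy": 0, "dz": 0, "grip": 0.6}
  ]
}}

```text
t: 7.18
eef_pos: [0.5424, -0.3204, 0.0751]
tool_rot: [-180.0, 0.0, 179.6]
force: [-0.5, 0.6, 0.5]
grip_width: 0.0509
```

Emit:
{"api": "servo_tool", "payload": {
  "series": [
    {"wx": 0, "wy": 0, "wz": 0, "dx": 0, "dy": 0, "dz": 2, "grip": 0.6},
    {"wx": 0, "wy": 0, "wz": 0, "dx": 0, "dy": 0, "dz": 5, "grip": 0.6},
    {"wx": 0, "wy": 0, "wz": 0, "dx": 0, "dy": 0, "dz": 9, "grip": 0.6},
    {"wx": 0, "wy": 0, "wz": 0, "dx": 0, "dy": 5, "dz": 13, "grip": 0.6},
    {"wx": 0, "wy": 0, "wz": 0, "dx": 0, "dy": 10, "dz": 14, "grip": 0.8}
  ]
}}

```text
t: 7.8
eef_pos: [0.5439, -0.2204, 0.2181]
tool_rot: [-179.9, 0.3, 179.4]
force: [1.0, -0.4, 0.1]
grip_width: 0.0674
```

Emit:
{"api": "servo_tool", "payload": {
  "series": [
    {"wx": 0, "wy": 0, "wz": 0, "dx": 0, "dy": 6, "dz": 0, "grip": 0.8},
    {"wx": 0, "wy": 0, "wz": 0, "dx": 0, "dy": 12, "dz": 0, "grip": 0.8},
    {"wx": 0, "wy": 0, "wz": 0, "dx": 0, "dy": 18, "dz": 0, "grip": 0.8},
    {"wx": 0, "wy": 0, "wz": 0, "dx": 0, "dy": 24, "dz": 0, "grip": 0.8},
    {"wx": 0, "wy": 0, "wz": 0, "dx": 0, "dy": 30, "dz": 0, "grip": 0.8}
  ]
}}

```text
t: 8.43
eef_pos: [0.5421, 0.0818, 0.2153]
tool_rot: [-180.0, 0.0, 179.5]
force: [0.6, 0.5, -0.5]
grip_width: 0.0684
```

Run:
```python
from m import *
T=grab('top');S=grab('side')
for n,d in(('T',T),('S',S)):
  for c in(RED,YEL):
    for p,s,_ in comps(mask(d,*c),8): print(n,p,s)
a=cv2.resize(T['frame'][160:250,330:430],None,fx=4,fy=5);b=cv2.resize(S['frame'][220:310,290:390],None,fx=4,fy=5)
cv2.imwrite('pics/b3.png',np.hstack([a,b])[:,:,::-1])
print(readout.get_obs()['eef_pos'])
```

```text
T (np.float64(385.8), np.float64(213.2)) [383, 210, 7, 7, 40]
T (np.float64(230.1), np.float64(263.3)) [205, 240, 49, 48, 2106]
T (np.float64(397.9), np.float64(284.3)) [383, 268, 30, 34, 336]
T (np.float64(120.1), np.float64(93.5)) [75, 66, 83, 48, 2827]
T (np.float64(375.7), np.float64(176.4)) [374, 174, 5, 6, 22]
T (np.float64(386.4), np.float64(176.2)) [385, 174, 4, 6, 20]
T (np.float64(319.2), np.float64(243.3)) [308, 232, 24, 23, 220]
S (np.float64(198.7), np.float64(179.2)) [191, 175, 16, 9, 105]
S (np.float64(233.6), np.float64(219.0)) [211, 203, 47, 28, 588]
S (np.float64(229.7), np.float64(206.5)) [220, 204, 21, 6, 23]
S (np.float64(338.9), np.float64(254.3)) [336, 252, 7, 5, 27]
S (np.float64(285.8), np.float64(319.7)) [266, 313, 40, 15, 366]
S (np.float64(318.1), np.float64(143.2)) [305, 135, 24, 16, 31]
S (np.float64(280.4), np.float64(139.6)) [278, 138, 6, 5, 9]
S (np.float64(295.2), np.float64(148.7)) [285, 143, 16, 11, 50]
S (np.float64(309.3), np.float64(153.2)) [307, 152, 5, 4, 11]
S (np.float64(283.9), np.float64(253.0)) [273, 246, 22, 12, 113]
S (np.float64(364.1), np.float64(250.1)) [362, 249, 5, 3, 14]
S (np.float64(371.1), np.float64(255.9)) [369, 254, 5, 4, 16]
[0.54197837 0.08531662 0.21519798]
```

View pics/b3.png

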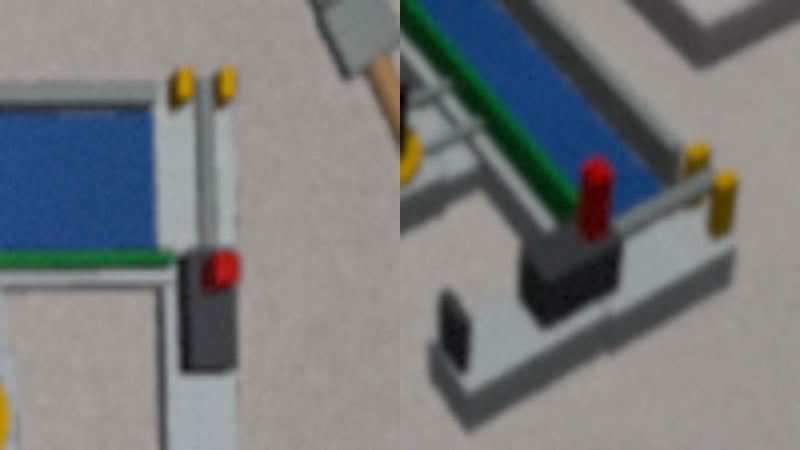

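The handle moved 73 mm (row 245→213). That means it is either home from a slightly advanced start, or about 10 mm short because the gripper caught on something. A second push with shut fingers behind the handle, a little higher, will settle it.

Emit:
{"api": "servo_tool", "payload": {
  "series": [
    {"wx": 0, "wy": 0, "wz": 0, "dx": -0.8, "dy": -6, "dz": 0, "grip": 0},
    {"wx": 0, "wy": 0, "wz": 0, "dx": -1.6, "dy": -12, "dz": 0, "grip": 0},
    {"wx": 0, "wy": 0, "wz": 0, "dx": -2.4, "dy": -18, "dz": 0, "grip": 0},
    {"wx": 0, "wy": 0, "wz": 0, "dx": -3.2, "dy": -24, "dz": 0, "grip": 0},
    {"wx": 0, "wy": 0, "wz": 0, "dx": -3.7, "dy": -30, "dz": 0, "grip": 0}
  ]
}}

```text
t: 9.15
eef_pos: [0.5043, -0.2229, 0.2154]
tool_rot: [-180.0, 0.0, 179.5]
force: [1.4, -0.2, -0.5]
grip_width: -0.0003
```

Emit:
{"api": "servo_tool", "payload": {
  "series": [
    {"wx": 0, "wy": 0, "wz": 0, "dx": 0, "dy": -5, "dz": 0, "grip": 0},
    {"wx": 0, "wy": 0, "wz": 0, "dx": 0, "dy": -10, "dz": -2, "grip": 0},
    {"wx": 0, "wy": 0, "wz": 0, "dx": 0, "dy": -10, "dz": -6, "grip": 0},
    {"wx": 0, "wy": 0, "wz": 0, "dx": 0, "dy": -10, "dz": -10, "grip": 0},
    {"wx": 0, "wy": 0, "wz": 0, "dx": 0, "dy": -10, "dz": -13, "grip": 0}
  ]
}}

```text
t: 9.78
eef_pos: [0.5037, -0.321, 0.0832]
tool_rot: [180.0, -0.1, 179.5]
force: [0.2, -0.6, 0.6]
grip_width: 0.0003
```

Emit:
{"api": "servo_tool", "payload": {
  "series": [
    {"wx": 0, "wy": 0, "wz": 0, "dx": 0.5, "dy": 0, "dz": 0, "grip": 0},
    {"wx": 0, "wy": 0, "wz": 0, "dx": 1, "dy": 0, "dz": 0, "grip": 0},
    {"wx": 0, "wy": 0, "wz": 0, "dx": 1.4, "dy": 0, "dz": 0, "grip": 0},
    {"wx": 0, "wy": 0, "wz": 0, "dx": 1.8, "dy": 0, "dz": 0, "grip": 0},
    {"wx": 0, "wy": 0, "wz": 0, "dx": 2.2, "dy": 0, "dz": 0, "grip": 0}
  ]
}}

```text
t: 10.4
eef_pos: [0.5218, -0.3207, 0.0862]
tool_rot: [-179.9, -0.6, 179.5]
force: [-18.3, -1.6, 13.1]
grip_width: 0.0002
```

Emit:
{"api": "servo_tool", "payload": {
  "series": [
    {"wx": 0, "wy": 0, "wz": 0, "dx": 0.3, "dy": 0, "dz": 0, "grip": 0},
    {"wx": 0, "wy": 0, "wz": 0, "dx": 0.6, "dy": 0, "dz": 0, "grip": 0},
    {"wx": 0, "wy": 0, "wz": 0, "dx": 0.8, "dy": 0, "dz": 0, "grip": 0},
    {"wx": 0, "wy": 0, "wz": 0, "dx": 1, "dy": 0, "dz": 0, "grip": 0},
    {"wx": 0, "wy": 0, "wz": 0, "dx": 1, "dy": 0, "dz": 0, "grip": 0}
  ]
}}

```text
t: 11.02
eef_pos: [0.5217, -0.3206, 0.0862]
tool_rot: [-179.8, -1.6, 179.3]
force: [-35.4, -2.4, 24.4]
grip_width: 0.0002
```

It met the same hard stop with different finger geometry, so this is the bolt's own stop and the tip is home. Now the cans, starting with the far can at (0.588,0.251).

Emit:
{"api": "servo_tool", "payload": {
  "series": [
    {"wx": 0, "wy": 0, "wz": 0, "dx": -1.2, "dy": 0, "dz": 0, "grip": 0},
    {"wx": 0, "wy": 0, "wz": 0, "dx": -2.2, "dy": 0, "dz": 0, "grip": 0},
    {"wx": 0, "wy": 0, "wz": 0, "dx": -2.2, "dy": 0, "dz": 5, "grip": 0.3},
    {"wx": 0, "wy": 0, "wz": 0, "dx": -2.2, "dy": 0, "dz": 10, "grip": 0.9},
    {"wx": 0, "wy": 0, "wz": 0, "dx": -2.2, "dy": 2, "dz": 15, "grip": 0.9}
  ]
}}

```text
t: 11.65
eef_pos: [0.5159, -0.301, 0.2372]
tool_rot: [-179.9, 0.1, 179.5]
force: [0.0, 0.1, -0.3]
grip_width: 0.0543
```

Emit:
{"api": "servo_tool", "payload": {
  "series": [
    {"wx": 0, "wy": 0, "wz": 0, "dx": 0.7, "dy": 5.5, "dz": 0, "grip": 0.9},
    {"wx": 0, "wy": 0, "wz": 0, "dx": 1.4, "dy": 11, "dz": 0, "grip": 0.9},
    {"wx": 0, "wy": 0, "wz": 0, "dx": 2.1, "dy": 16.5, "dz": 0, "grip": 0.9},
    {"wx": 0, "wy": 0, "wz": 0, "dx": 2.8, "dy": 22, "dz": 0, "grip": 0.9},
    {"wx": 0, "wy": 0, "wz": 0, "dx": 3.6, "dy": 27.6, "dz": 0, "grip": 0.9}
  ]
}}

```text
t: 12.28
eef_pos: [0.5519, -0.0221, 0.236]
tool_rot: [180.0, 0.2, 179.6]
force: [0.7, 0.6, 0.2]
grip_width: 0.0766
```

Emit:
{"api": "servo_tool", "payload": {
  "series": [
    {"wx": 0, "wy": 0, "wz": 0, "dx": 0.7, "dy": 5.5, "dz": 0, "grip": 0.9},
    {"wx": 0, "wy": 0, "wz": 0, "dx": 1.4, "dy": 11, "dz": 0, "grip": 0.9},
    {"wx": 0, "wy": 0, "wz": 0, "dx": 2.1, "dy": 16.5, "dz": 0, "grip": 0.9},
    {"wx": 0, "wy": 0, "wz": 0, "dx": 2.8, "dy": 22, "dz": 0, "grip": 0.9},
    {"wx": 0, "wy": 0, "wz": 0, "dx": 3.7, "dy": 27.6, "dz": 0, "grip": 0.9}
  ]
}}

```text
t: 12.9
eef_pos: [0.5884, 0.2544, 0.236]
tool_rot: [179.9, 0.1, 179.6]
force: [0.4, -0.3, 0.3]
grip_width: 0.0771
```

Emit:
{"api": "servo_tool", "payload": {
  "series": [
    {"wx": 0, "wy": 0, "wz": 0, "dx": 0, "dy": 0, "dz": -2, "grip": 0.9},
    {"wx": 0, "wy": 0, "wz": 0, "dx": 0, "dy": 0, "dz": -5, "grip": 0.9},
    {"wx": 0, "wy": 0, "wz": 0, "dx": 0, "dy": 0, "dz": -8, "grip": 0.9},
    {"wx": 0, "wy": 0, "wz": 0, "dx": 0, "dy": 0, "dz": -11, "grip": 0.9},
    {"wx": 0, "wy": 0, "wz": 0, "dx": 0, "dy": 0, "dz": -13, "grip": 0.9}
  ]
}}

```text
t: 13.52
eef_pos: [0.5877, 0.2524, 0.104]
tool_rot: [180.0, -0.0, 179.6]
force: [-0.1, -0.3, -0.8]
grip_width: 0.077
```

```bash
cat > lids.py <<'E'
from m import *
def lids(T):
    G=cv2.cvtColor(T['frame'],cv2.COLOR_RGB2HSV)
    for p,s,l in comps(cv2.inRange(G,(0,0,110),(180,70,255)),100):
        if 80<p[0]<175 and 170<p[1]<300: print('lid',p,s,ray(T,*p,.068).round(4))
    for p,s,l in comps(mask(T,*RED),100): print('red',p,s,ray(T,*p,.068).round(4))
if __name__=='__main__':
    T=grab('top'); lids(T); o=readout.get_obs(); print(o['eef_pos'],o['force'],o['grip_width'])
E
python3 lids.py
```

```text
lid (np.float64(142.7), np.float64(203.6)) [132, 199, 23, 11, 193] [0.5751 0.2514 0.068 ]
lid (np.float64(144.5), np.float64(233.3)) [133, 222, 24, 24, 450] [0.5043 0.2461 0.068 ]
red (np.float64(229.7), np.float64(263.5)) [206, 240, 48, 48, 2146] [0.4299 0.046  0.068 ]
red (np.float64(138.4), np.float64(276.1)) [127, 266, 24, 22, 387] [0.4044 0.2588 0.068 ]
red (np.float64(397.9), np.float64(284.2)) [383, 268, 30, 34, 335] [ 0.3744 -0.3489  0.068 ]
[0.5863202  0.25171822 0.10149887] [-0.15464197 -0.31246577 -3.01447921] 0.07739365209694075
```

Emit:
{"api": "servo_tool", "payload": {
  "series": [
    {"wx": 0, "wy": 0, "wz": 0, "dx": 0, "dy": 0, "dz": -1.5, "grip": 0.9},
    {"wx": 0, "wy": 0, "wz": 0, "dx": 0, "dy": 0, "dz": -3, "grip": 0.9},
    {"wx": 0, "wy": 0, "wz": 0, "dx": 0, "dy": 0, "dz": -4.5, "grip": 0.9},
    {"wx": 0, "wy": 0, "wz": 0, "dx": 0, "dy": 0, "dz": -5.7, "grip": 0.9},
    {"wx": 0, "wy": 0, "wz": 0, "dx": 0, "dy": 0, "dz": -6.4, "grip": 0.9}
  ]
}}

```text
t: 14.2
eef_pos: [0.5875, 0.2515, 0.0403]
tool_rot: [-180.0, -0.0, 179.5]
force: [-0.1, 0.5, 0.9]
grip_width: 0.0772
```

Emit:
{"api": "servo_tool", "payload": {
  "series": [
    {"wx": 0, "wy": 0, "wz": 0, "dx": 0, "dy": 0, "dz": 0, "grip": 0.5},
    {"wx": 0, "wy": 0, "wz": 0, "dx": 0, "dy": 0, "dz": 0, "grip": 0.5},
    {"wx": 0, "wy": 0, "wz": 0, "dx": 0, "dy": 0, "dz": 0, "grip": 0.5},
    {"wx": 0, "wy": 0, "wz": 0, "dx": 0, "dy": 0, "dz": 0, "grip": 0.5},
    {"wx": 0, "wy": 0, "wz": 0, "dx": 0, "dy": 0, "dz": 0, "grip": 0.5}
  ]
}}

```text
t: 14.82
eef_pos: [0.5881, 0.2517, 0.0416]
tool_rot: [180.0, 0.0, 179.5]
force: [0.2, 0.9, 0.4]
grip_width: 0.0544
```

Emit:
{"api": "servo_tool", "payload": {
  "series": [
    {"wx": 0, "wy": 0, "wz": 0, "dx": 0, "dy": 0, "dz": 2, "grip": 0.5},
    {"wx": 0, "wy": 0, "wz": 0, "dx": 0, "dy": 0, "dz": 5, "grip": 0.5},
    {"wx": 0, "wy": 0, "wz": 0, "dx": 0, "dy": 0, "dz": 9, "grip": 0.5},
    {"wx": 0, "wy": 0, "wz": 0, "dx": 0, "dy": 0, "dz": 13, "grip": 0.5},
    {"wx": 0, "wy": 0, "wz": 0, "dx": 0, "dy": 0, "dz": 15, "grip": 0.5}
  ]
}}

```text
t: 15.45
eef_pos: [0.5887, 0.252, 0.1939]
tool_rot: [179.9, 0.2, 179.5]
force: [0.9, 0.1, -0.7]
grip_width: 0.0542
```

Emit:
{"api": "servo_tool", "payload": {
  "series": [
    {"wx": 0, "wy": 0, "wz": 0, "dx": 0, "dy": -5, "dz": 0, "grip": 0.5},
    {"wx": 0, "wy": 0, "wz": 0, "dx": 0, "dy": -10, "dz": 0, "grip": 0.5},
    {"wx": 0, "wy": 0, "wz": 0, "dx": 0, "dy": -15, "dz": 0, "grip": 0.5},
    {"wx": 0, "wy": 0, "wz": 0, "dx": 0, "dy": -20, "dz": 0, "grip": 0.5},
    {"wx": 0, "wy": 0, "wz": 0, "dx": 0, "dy": -25, "dz": 0, "grip": 0.5}
  ]
}}

```text
t: 16.08
eef_pos: [0.5875, 0.0001, 0.1912]
tool_rot: [180.0, -0.0, 179.5]
force: [0.5, 0.7, -3.0]
grip_width: 0.0544
```

Emit:
{"api": "servo_tool", "payload": {
  "series": [
    {"wx": 0, "wy": 0, "wz": 0, "dx": 0, "dy": -6, "dz": 0, "grip": 0.5},
    {"wx": 0, "wy": 0, "wz": 0, "dx": 0, "dy": -12, "dz": 0, "grip": 0.5},
    {"wx": 0, "wy": 0, "wz": 0, "dx": 0.1, "dy": -18, "dz": 0, "grip": 0.5},
    {"wx": 0, "wy": 0, "wz": 0, "dx": 0.1, "dy": -23, "dz": 0, "grip": 0.5},
    {"wx": 0, "wy": 0, "wz": 0, "dx": 0.1, "dy": -25, "dz": 0, "grip": 0.5}
  ]
}}

```text
t: 16.7
eef_pos: [0.5883, -0.2512, 0.1909]
tool_rot: [-180.0, -0.0, 179.3]
force: [0.2, -0.3, -1.7]
grip_width: 0.0544
```

Emit:
{"api": "servo_tool", "payload": {
  "series": [
    {"wx": 0, "wy": 0, "wz": 0, "dx": 0, "dy": 0, "dz": -2, "grip": 0.5},
    {"wx": 0, "wy": 0, "wz": 0, "dx": 0, "dy": 0, "dz": -4, "grip": 0.5},
    {"wx": 0, "wy": 0, "wz": 0, "dx": 0, "dy": 0, "dz": -6, "grip": 0.5},
    {"wx": 0, "wy": 0, "wz": 0, "dx": 0, "dy": 0, "dz": -7.5, "grip": 0.5},
    {"wx": 0, "wy": 0, "wz": 0, "dx": 0, "dy": 0, "dz": -8, "grip": 0.5}
  ]
}}

```text
t: 17.32
eef_pos: [0.5882, -0.2475, 0.1102]
tool_rot: [179.9, -0.1, 179.6]
force: [0.9, 0.2, -1.9]
grip_width: 0.0542
```

Run:
```python
from h import *
T=grab('top');S=grab('side')
a=cv2.resize(T['frame'][160:250,330:430],None,fx=4,fy=5);b=cv2.resize(S['frame'][190:290,280:380],None,fx=4,fy=4.5)
cv2.imwrite('pics/p1.png',np.hstack([a,b])[:,:,::-1])
print(readout.get_obs()['eef_pos'])
```

```text
[ 0.58867324 -0.24793239  0.1109469 ]
```

View pics/p1.png

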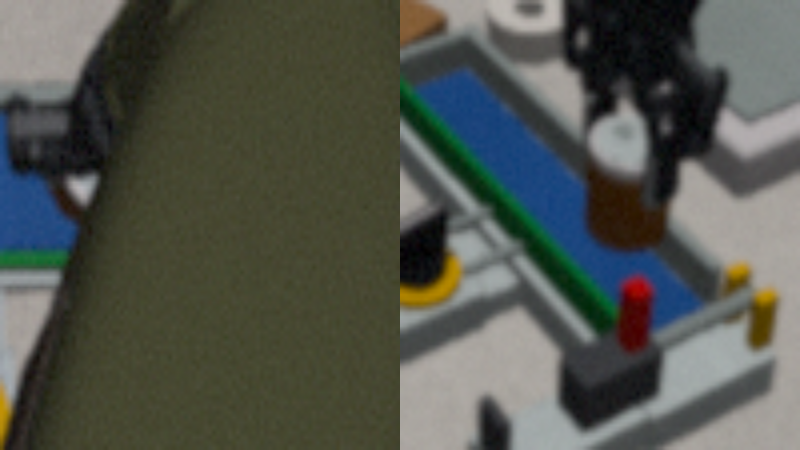

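The can hangs upright over the lane between the guides (side panel, 625,190). Lowering and releasing.

Emit:
{"api": "servo_tool", "payload": {
  "series": [
    {"wx": 0, "wy": 0, "wz": 0, "dx": 0, "dy": 0, "dz": -1.5, "grip": 0.5},
    {"wx": 0, "wy": 0, "wz": 0, "dx": 0, "dy": 0, "dz": -3, "grip": 0.5},
    {"wx": 0, "wy": 0, "wz": 0, "dx": 0, "dy": 0, "dz": -4, "grip": 0.5},
    {"wx": 0, "wy": 0, "wz": 0, "dx": 0, "dy": 0, "dz": -4.4, "grip": 0.5},
    {"wx": 0, "wy": 0, "wz": 0, "dx": 0, "dy": 0, "dz": -4.5, "grip": 0.5}
  ]
}}

```text
t: 18.05
eef_pos: [0.5888, -0.2483, 0.066]
tool_rot: [180.0, -0.0, 179.5]
force: [0.2, 1.5, -1.1]
grip_width: 0.054
```

Emit:
{"api": "servo_tool", "payload": {
  "series": [
    {"wx": 0, "wy": 0, "wz": 0, "dx": 0, "dy": 0, "dz": 0, "grip": 0.72},
    {"wx": 0, "wy": 0, "wz": 0, "dx": 0, "dy": 0, "dz": 0, "grip": 0.82},
    {"wx": 0, "wy": 0, "wz": 0, "dx": 0, "dy": 0, "dz": 0, "grip": 0.82},
    {"wx": 0, "wy": 0, "wz": 0, "dx": 0, "dy": 0, "dz": 3, "grip": 0.82},
    {"wx": 0, "wy": 0, "wz": 0, "dx": 0, "dy": 0, "dz": 8, "grip": 0.82}
  ]
}}

```text
t: 18.68
eef_pos: [0.5873, -0.2477, 0.1453]
tool_rot: [179.9, -0.2, 179.5]
force: [0.5, 0.7, -0.1]
grip_width: 0.0698
```

Emit:
{"api": "servo_tool", "payload": {
  "series": [
    {"wx": 0, "wy": 0, "wz": 0, "dx": -1, "dy": 5, "dz": 4, "grip": 0.9},
    {"wx": 0, "wy": 0, "wz": 0, "dx": -2, "dy": 10.5, "dz": 8, "grip": 0.9},
    {"wx": 0, "wy": 0, "wz": 0, "dx": -3, "dy": 16, "dz": 8, "grip": 0.9},
    {"wx": 0, "wy": 0, "wz": 0, "dx": -4, "dy": 22, "dz": 8, "grip": 0.9},
    {"wx": 0, "wy": 0, "wz": 0, "dx": -5, "dy": 28, "dz": 8, "grip": 0.9}
  ]
}}

```text
t: 19.3
eef_pos: [0.5386, 0.0334, 0.2271]
tool_rot: [180.0, 0.1, 179.5]
force: [0.4, 0.4, -0.1]
grip_width: 0.0768
```

```bash
cat > look.py <<'E'
from lids import *
import sys
T=grab('top'); lids(T)
G=cv2.cvtColor(T['frame'],cv2.COLOR_RGB2HSV)
m=cv2.inRange(G,(0,0,110),(180,60,255)); m[:185]=0; m[209:]=0; m[:,:250]=0; m[:,366:]=0
for p,s,l in comps(m,60): print('lane lid',p,s,ray(T,*p,.092).round(4))
print(readout.get_obs()['eef_pos'])
if len(sys.argv)>1:
    S=grab('side'); save(T,sys.argv[1]+'T.png',(150,310,70,430),2.2); 
    a=cv2.resize(T['frame'][160:310,70:430],None,fx=2.2,fy=2);b=cv2.resize(S['frame'][140:290,160:400],None,fx=3.3,fy=2)
    cv2.imwrite('pics/'+sys.argv[1]+'.png',np.vstack([a,b])[:,:,::-1])
E
python3 look.py
```

```text
lid (np.float64(137.7), np.float64(232.2)) [133, 222, 11, 22, 147] [0.5072 0.2621 0.068 ]
lid (np.float64(97.7), np.float64(276.3)) [86, 264, 24, 25, 468] [0.4056 0.3531 0.068 ]
red (np.float64(245.6), np.float64(261.4)) [235, 241, 19, 47, 653] [0.4341 0.0086 0.068 ]
red (np.float64(397.8), np.float64(284.3)) [383, 268, 30, 34, 335] [ 0.3741 -0.3486  0.068 ]
lane lid (np.float64(353.8), np.float64(193.9)) [342, 185, 24, 20, 404] [ 0.5871 -0.248   0.092 ]
[0.5367249  0.04044932 0.22698412]
```

Emit:
{"api": "servo_tool", "payload": {
  "series": [
    {"wx": 0, "wy": 0, "wz": 0, "dx": -0.8, "dy": 5, "dz": 0, "grip": 0.9},
    {"wx": 0, "wy": 0, "wz": 0, "dx": -1.6, "dy": 10, "dz": 0, "grip": 0.9},
    {"wx": 0, "wy": 0, "wz": 0, "dx": -2.4, "dy": 15, "dz": -2, "grip": 0.9},
    {"wx": 0, "wy": 0, "wz": 0, "dx": -3.4, "dy": 20, "dz": -6, "grip": 0.9},
    {"wx": 0, "wy": 0, "wz": 0, "dx": -3.4, "dy": 21.5, "dz": -11, "grip": 0.9}
  ]
}}

```text
t: 19.98
eef_pos: [0.5059, 0.2499, 0.1169]
tool_rot: [179.8, 0.3, 179.7]
force: [1.1, -0.1, -0.1]
grip_width: 0.0768
```

Run:
```python
from lids import *
T=grab('top'); S=grab('side'); lids(T); print(readout.get_obs()['eef_pos'])
a=cv2.resize(T['frame'][170:310,70:250],None,fx=2.2,fy=3);b=cv2.resize(S['frame'][140:280,170:290],None,fx=3.3,fy=3)
cv2.imwrite('pics/q1.png',np.hstack([a,b])[:,:,::-1])
```

```text
lid (np.float64(145.0), np.float64(239.9)) [134, 236, 22, 10, 147] [0.4887 0.2447 0.068 ]
red (np.float64(229.8), np.float64(263.6)) [206, 240, 48, 48, 2132] [0.4296 0.0458 0.068 ]
red (np.float64(141.1), np.float64(263.1)) [130, 252, 23, 23, 378] [0.4345 0.253  0.068 ]
red (np.float64(397.9), np.float64(284.3)) [383, 268, 30, 34, 335] [ 0.3741 -0.3489  0.068 ]
[0.50067889 0.24652198 0.11139083]
```

View pics/q1.png

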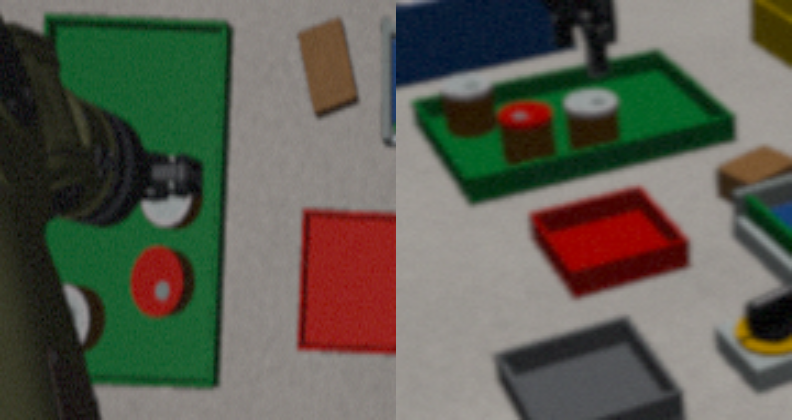

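The reject has been knocked to (0.4345,0.253) and still stands. The can below the gripper has not moved. Descending on it and taking it to lane y -0.16.

Emit:
{"api": "servo_tool", "payload": {
  "series": [
    {"wx": 0, "wy": 0, "wz": 0, "dx": 0, "dy": 0, "dz": -2, "grip": 0.9},
    {"wx": 0, "wy": 0, "wz": 0, "dx": 0, "dy": 0, "dz": -4, "grip": 0.9},
    {"wx": 0, "wy": 0, "wz": 0, "dx": 0, "dy": 0, "dz": -6, "grip": 0.9},
    {"wx": 0, "wy": 0, "wz": 0, "dx": 0, "dy": 0, "dz": -7.4, "grip": 0.9},
    {"wx": 0, "wy": 0, "wz": 0, "dx": 0, "dy": 0, "dz": -7.4, "grip": 0.7}
  ]
}}

```text
t: 20.7
eef_pos: [0.5048, 0.2459, 0.0423]
tool_rot: [-180.0, -0.0, 179.5]
force: [-0.7, -0.3, -0.0]
grip_width: 0.061
```

Emit:
{"api": "servo_tool", "payload": {
  "series": [
    {"wx": 0, "wy": 0, "wz": 0, "dx": 0, "dy": 0, "dz": 0, "grip": 0.5},
    {"wx": 0, "wy": 0, "wz": 0, "dx": 0, "dy": 0, "dz": 0, "grip": 0.5},
    {"wx": 0, "wy": 0, "wz": 0, "dx": 0, "dy": 0, "dz": 0, "grip": 0.5},
    {"wx": 0, "wy": 0, "wz": 0, "dx": 0, "dy": 0, "dz": 0, "grip": 0.5},
    {"wx": 0, "wy": 0, "wz": 0, "dx": 0, "dy": 0, "dz": 0, "grip": 0.5}
  ]
}}

```text
t: 21.32
eef_pos: [0.5057, 0.2468, 0.0432]
tool_rot: [180.0, 0.1, 179.5]
force: [-0.4, -1.3, 5.3]
grip_width: 0.0543
```

Emit:
{"api": "servo_tool", "payload": {
  "series": [
    {"wx": 0, "wy": 0, "wz": 0, "dx": 0, "dy": 0, "dz": 2, "grip": 0.5},
    {"wx": 0, "wy": 0, "wz": 0, "dx": 0, "dy": 0, "dz": 5, "grip": 0.5},
    {"wx": 0, "wy": 0, "wz": 0, "dx": 0, "dy": 0, "dz": 9, "grip": 0.5},
    {"wx": 0, "wy": 0, "wz": 0, "dx": 0, "dy": 0, "dz": 13, "grip": 0.5},
    {"wx": 0, "wy": 0, "wz": 0, "dx": 0, "dy": 0, "dz": 15, "grip": 0.5}
  ]
}}

```text
t: 21.95
eef_pos: [0.5053, 0.2472, 0.1942]
tool_rot: [179.9, 0.1, 179.5]
force: [0.3, 0.3, -1.9]
grip_width: 0.0541
```

Emit:
{"api": "servo_tool", "payload": {
  "series": [
    {"wx": 0, "wy": 0, "wz": 0, "dx": 2, "dy": -5, "dz": 0, "grip": 0.5},
    {"wx": 0, "wy": 0, "wz": 0, "dx": 4, "dy": -10, "dz": 0, "grip": 0.5},
    {"wx": 0, "wy": 0, "wz": 0, "dx": 6, "dy": -15, "dz": 0, "grip": 0.5},
    {"wx": 0, "wy": 0, "wz": 0, "dx": 7, "dy": -20, "dz": 0, "grip": 0.5},
    {"wx": 0, "wy": 0, "wz": 0, "dx": 8.5, "dy": -25, "dz": 0, "grip": 0.5}
  ]
}}

```text
t: 22.58
eef_pos: [0.5893, -0.0047, 0.1916]
tool_rot: [180.0, -0.1, 179.5]
force: [0.5, -0.3, -2.3]
grip_width: 0.054
```

Emit:
{"api": "servo_tool", "payload": {
  "series": [
    {"wx": 0, "wy": 0, "wz": 0, "dx": 0, "dy": -5, "dz": 0, "grip": 0.5},
    {"wx": 0, "wy": 0, "wz": 0, "dx": 0, "dy": -10, "dz": 0, "grip": 0.5},
    {"wx": 0, "wy": 0, "wz": 0, "dx": 0, "dy": -14, "dz": 0, "grip": 0.5},
    {"wx": 0, "wy": 0, "wz": 0, "dx": 0, "dy": -15.6, "dz": -2, "grip": 0.5},
    {"wx": 0, "wy": 0, "wz": 0, "dx": 0, "dy": -15.6, "dz": -5, "grip": 0.5}
  ]
}}

```text
t: 23.2
eef_pos: [0.5903, -0.1611, 0.142]
tool_rot: [-180.0, 0.1, 179.4]
force: [0.2, -0.0, -2.3]
grip_width: 0.0543
```

Emit:
{"api": "servo_tool", "payload": {
  "series": [
    {"wx": 0, "wy": 0, "wz": 0, "dx": 0, "dy": 0, "dz": -2.5, "grip": 0.5},
    {"wx": 0, "wy": 0, "wz": 0, "dx": 0, "dy": 0, "dz": -5, "grip": 0.5},
    {"wx": 0, "wy": 0, "wz": 0, "dx": 0, "dy": 0, "dz": -6.6, "grip": 0.5},
    {"wx": 0, "wy": 0, "wz": 0, "dx": 0, "dy": 0, "dz": -7.3, "grip": 0.5},
    {"wx": 0, "wy": 0, "wz": 0, "dx": 0, "dy": 0, "dz": -7.4, "grip": 0.5}
  ]
}}

```text
t: 23.82
eef_pos: [0.5899, -0.1593, 0.0682]
tool_rot: [180.0, -0.0, 179.5]
force: [-0.3, -0.2, -1.3]
grip_width: 0.0541
```

Emit:
{"api": "servo_tool", "payload": {
  "series": [
    {"wx": 0, "wy": 0, "wz": 0, "dx": 0, "dy": 0, "dz": 0, "grip": 0.72},
    {"wx": 0, "wy": 0, "wz": 0, "dx": 0, "dy": 0, "dz": 0, "grip": 0.8},
    {"wx": 0, "wy": 0, "wz": 0, "dx": 0, "dy": 0, "dz": 0, "grip": 0.8},
    {"wx": 0, "wy": 0, "wz": 0, "dx": 0, "dy": 0, "dz": 3, "grip": 0.8},
    {"wx": 0, "wy": 0, "wz": 0, "dx": 0, "dy": 0, "dz": 8, "grip": 0.8}
  ]
}}

```text
t: 24.45
eef_pos: [0.5883, -0.159, 0.1475]
tool_rot: [179.9, -0.2, 179.5]
force: [0.3, -0.8, 0.1]
grip_width: 0.0684
```

Emit:
{"api": "servo_tool", "payload": {
  "series": [
    {"wx": 0, "wy": 0, "wz": 0, "dx": -1, "dy": 4, "dz": 4, "grip": 0.85},
    {"wx": 0, "wy": 0, "wz": 0, "dx": -3, "dy": 9, "dz": 7, "grip": 0.85},
    {"wx": 0, "wy": 0, "wz": 0, "dx": -5.5, "dy": 14, "dz": 8, "grip": 0.85},
    {"wx": 0, "wy": 0, "wz": 0, "dx": -8, "dy": 19, "dz": 8, "grip": 0.85},
    {"wx": 0, "wy": 0, "wz": 0, "dx": -11, "dy": 24, "dz": 8, "grip": 0.85}
  ]
}}

```text
t: 25.08
eef_pos: [0.4795, 0.0822, 0.2291]
tool_rot: [180.0, 0.1, 179.5]
force: [0.2, 1.1, 0.0]
grip_width: 0.0726
```

Emit:
{"api": "servo_tool", "payload": {
  "series": [
    {"wx": 0, "wy": 0, "wz": 0, "dx": -1.5, "dy": 5.5, "dz": 0, "grip": 0.85},
    {"wx": 0, "wy": 0, "wz": 0, "dx": -3, "dy": 11, "dz": 0, "grip": 0.85},
    {"wx": 0, "wy": 0, "wz": 0, "dx": -4.5, "dy": 16.5, "dz": 0, "grip": 0.85},
    {"wx": 0, "wy": 0, "wz": 0, "dx": -6, "dy": 22, "dz": 0, "grip": 0.85},
    {"wx": 0, "wy": 0, "wz": 0, "dx": -7.4, "dy": 27.3, "dz": 0, "grip": 0.85}
  ]
}}

```text
t: 25.7
eef_pos: [0.4052, 0.3556, 0.2289]
tool_rot: [180.0, 0.1, 179.5]
force: [0.7, 0.5, 0.2]
grip_width: 0.0725
```

```bash
python3 look.py
python3 - <<'E'
from h import *
S=grab('side'); print(ray(S,190,175,.068))
for X in((.4055,.353,.068),(.4345,.253,.068)): print(proj(S,X))
E
```

```text
lid (np.float64(98.5), np.float64(276.3)) [88, 265, 22, 24, 396] [0.4056 0.3512 0.068 ]
red (np.float64(229.8), np.float64(263.6)) [206, 240, 48, 48, 2129] [0.4296 0.0458 0.068 ]
red (np.float64(141.0), np.float64(263.1)) [130, 252, 23, 23, 376] [0.4345 0.2532 0.068 ]
red (np.float64(397.8), np.float64(284.3)) [383, 268, 30, 34, 334] [ 0.3741 -0.3486  0.068 ]
lane lid (np.float64(316.0), np.float64(194.1)) [304, 185, 24, 21, 403] [ 0.5879 -0.1591  0.092 ]
lane lid (np.float64(353.9), np.float64(193.8)) [343, 185, 23, 20, 393] [ 0.5873 -0.2482  0.092 ]
[0.40384037 0.36206726 0.2286466 ]
[0.38804911 0.3058979  0.068     ]
[190.24149096 168.3143421 ]
[208.44473948 178.07737583]
```

Emit:
{"api": "servo_tool", "payload": {
  "series": [
    {"wx": 0, "wy": 0, "wz": 0, "dx": 0, "dy": 0, "dz": -3, "grip": 0.85},
    {"wx": 0, "wy": 0, "wz": 0, "dx": 0, "dy": 0, "dz": -6, "grip": 0.85},
    {"wx": 0, "wy": 0, "wz": 0, "dx": 0, "dy": 0, "dz": -9, "grip": 0.85},
    {"wx": 0, "wy": 0, "wz": 0, "dx": 0, "dy": 0, "dz": -12, "grip": 0.85},
    {"wx": 0, "wy": 0, "wz": 0, "dx": 0, "dy": 0, "dz": -13, "grip": 0.85}
  ]
}}

```text
t: 26.42
eef_pos: [0.405, 0.3521, 0.0969]
tool_rot: [-179.9, -0.1, 179.5]
force: [0.5, 0.2, 0.1]
grip_width: 0.0728
```

Emit:
{"api": "servo_tool", "payload": {
  "series": [
    {"wx": 0, "wy": 0, "wz": 0, "dx": 0, "dy": 0, "dz": -2, "grip": 0.85},
    {"wx": 0, "wy": 0, "wz": 0, "dx": 0, "dy": 0, "dz": -4, "grip": 0.85},
    {"wx": 0, "wy": 0, "wz": 0, "dx": 0, "dy": 0, "dz": -5.2, "grip": 0.85},
    {"wx": 0, "wy": 0, "wz": 0, "dx": 0, "dy": 0, "dz": -5.6, "grip": 0.85},
    {"wx": 0, "wy": 0, "wz": 0, "dx": 0, "dy": 0, "dz": -5.6, "grip": 0.7}
  ]
}}

```text
t: 27.05
eef_pos: [0.4062, 0.3538, 0.0427]
tool_rot: [180.0, 0.0, 179.5]
force: [0.5, 0.3, 0.4]
grip_width: 0.0596
```

Emit:
{"api": "servo_tool", "payload": {
  "series": [
    {"wx": 0, "wy": 0, "wz": 0, "dx": 0, "dy": 0, "dz": 0, "grip": 0.5},
    {"wx": 0, "wy": 0, "wz": 0, "dx": 0, "dy": 0, "dz": 0, "grip": 0.5},
    {"wx": 0, "wy": 0, "wz": 0, "dx": 0, "dy": 0, "dz": 0, "grip": 0.5},
    {"wx": 0, "wy": 0, "wz": 0, "dx": 0, "dy": 0, "dz": 0, "grip": 0.5},
    {"wx": 0, "wy": 0, "wz": 0, "dx": 0, "dy": 0, "dz": 0, "grip": 0.5}
  ]
}}

```text
t: 27.68
eef_pos: [0.4067, 0.3542, 0.0434]
tool_rot: [179.9, 0.1, 179.5]
force: [0.2, -1.0, 5.7]
grip_width: 0.0544
```

Emit:
{"api": "servo_tool", "payload": {
  "series": [
    {"wx": 0, "wy": 0, "wz": 0, "dx": 0, "dy": 0, "dz": 2, "grip": 0.5},
    {"wx": 0, "wy": 0, "wz": 0, "dx": 0, "dy": 0, "dz": 5, "grip": 0.5},
    {"wx": 0, "wy": 0, "wz": 0, "dx": 0, "dy": 0, "dz": 9, "grip": 0.5},
    {"wx": 0, "wy": 0, "wz": 0, "dx": 0, "dy": 0, "dz": 13, "grip": 0.5},
    {"wx": 0, "wy": 0, "wz": 0, "dx": 0, "dy": 0, "dz": 15, "grip": 0.5}
  ]
}}

```text
t: 28.3
eef_pos: [0.4064, 0.3543, 0.1945]
tool_rot: [179.9, 0.1, 179.5]
force: [0.0, 0.7, -2.9]
grip_width: 0.0543
```

Emit:
{"api": "servo_tool", "payload": {
  "series": [
    {"wx": 0, "wy": 0, "wz": 0, "dx": 2, "dy": -4, "dz": 0, "grip": 0.5},
    {"wx": 0, "wy": 0, "wz": 0, "dx": 4, "dy": -8, "dz": 0, "grip": 0.5},
    {"wx": 0, "wy": 0, "wz": 0, "dx": 6, "dy": -12, "dz": 0, "grip": 0.5},
    {"wx": 0, "wy": 0, "wz": 0, "dx": 8, "dy": -17, "dz": 0, "grip": 0.5},
    {"wx": 0, "wy": 0, "wz": 0, "dx": 10, "dy": -22, "dz": 0, "grip": 0.5}
  ]
}}

```text
t: 28.92
eef_pos: [0.506, 0.1322, 0.192]
tool_rot: [180.0, -0.0, 179.6]
force: [1.2, 0.6, -1.7]
grip_width: 0.0542
```

Emit:
{"api": "servo_tool", "payload": {
  "series": [
    {"wx": 0, "wy": 0, "wz": 0, "dx": 2, "dy": -5, "dz": 0, "grip": 0.5},
    {"wx": 0, "wy": 0, "wz": 0, "dx": 4, "dy": -10, "dz": 0, "grip": 0.5},
    {"wx": 0, "wy": 0, "wz": 0, "dx": 6, "dy": -15, "dz": 0, "grip": 0.5},
    {"wx": 0, "wy": 0, "wz": 0, "dx": 8, "dy": -19, "dz": 0, "grip": 0.5},
    {"wx": 0, "wy": 0, "wz": 0, "dx": 8.5, "dy": -20.3, "dz": 0, "grip": 0.5}
  ]
}}

```text
t: 29.55
eef_pos: [0.5915, -0.0717, 0.1916]
tool_rot: [-180.0, -0.0, 179.4]
force: [-0.0, 0.5, -1.8]
grip_width: 0.054
```

Emit:
{"api": "servo_tool", "payload": {
  "series": [
    {"wx": 0, "wy": 0, "wz": 0, "dx": 0, "dy": 0, "dz": 0, "grip": 0.5},
    {"wx": 0, "wy": 0, "wz": 0, "dx": 0, "dy": 0, "dz": -1.5, "grip": 0.5},
    {"wx": 0, "wy": 0, "wz": 0, "dx": 0, "dy": 0, "dz": -3, "grip": 0.5},
    {"wx": 0, "wy": 0, "wz": 0, "dx": 0, "dy": 0, "dz": -5, "grip": 0.5},
    {"wx": 0, "wy": 0, "wz": 0, "dx": 0, "dy": 0, "dz": -5, "grip": 0.5}
  ]
}}

```text
t: 30.18
eef_pos: [0.5883, -0.0681, 0.1397]
tool_rot: [180.0, -0.3, 179.6]
force: [0.1, 0.5, -1.4]
grip_width: 0.0539
```

Emit:
{"api": "servo_tool", "payload": {
  "series": [
    {"wx": 0, "wy": 0, "wz": 0, "dx": 0, "dy": 0, "dz": -2.5, "grip": 0.5},
    {"wx": 0, "wy": 0, "wz": 0, "dx": 0, "dy": 0, "dz": -5, "grip": 0.5},
    {"wx": 0, "wy": 0, "wz": 0, "dx": 0, "dy": 0, "dz": -6.6, "grip": 0.5},
    {"wx": 0, "wy": 0, "wz": 0, "dx": 0, "dy": 0, "dz": -7.3, "grip": 0.5},
    {"wx": 0, "wy": 0, "wz": 0, "dx": 0, "dy": 0, "dz": -7.4, "grip": 0.5}
  ]
}}

```text
t: 30.8
eef_pos: [0.5909, -0.0692, 0.0684]
tool_rot: [-180.0, 0.0, 179.5]
force: [0.1, 0.4, -1.6]
grip_width: 0.0544
```

Emit:
{"api": "servo_tool", "payload": {
  "series": [
    {"wx": 0, "wy": 0, "wz": 0, "dx": 0, "dy": 0, "dz": 0, "grip": 0.72},
    {"wx": 0, "wy": 0, "wz": 0, "dx": 0, "dy": 0, "dz": 0, "grip": 0.8},
    {"wx": 0, "wy": 0, "wz": 0, "dx": 0, "dy": 0, "dz": 0, "grip": 0.8},
    {"wx": 0, "wy": 0, "wz": 0, "dx": 0, "dy": 0, "dz": 3, "grip": 0.8},
    {"wx": 0, "wy": 0, "wz": 0, "dx": 0, "dy": 0, "dz": 8, "grip": 0.8}
  ]
}}

```text
t: 31.42
eef_pos: [0.5892, -0.0692, 0.1476]
tool_rot: [180.0, -0.2, 179.5]
force: [0.8, 0.0, -0.4]
grip_width: 0.0683
```

Emit:
{"api": "servo_tool", "payload": {
  "series": [
    {"wx": 0, "wy": 0, "wz": 0, "dx": -2, "dy": 4, "dz": 4, "grip": 0.9},
    {"wx": 0, "wy": 0, "wz": 0, "dx": -4, "dy": 8, "dz": 7, "grip": 0.9},
    {"wx": 0, "wy": 0, "wz": 0, "dx": -6, "dy": 13, "dz": 8, "grip": 0.9},
    {"wx": 0, "wy": 0, "wz": 0, "dx": -8, "dy": 18, "dz": 8, "grip": 0.9},
    {"wx": 0, "wy": 0, "wz": 0, "dx": -10, "dy": 22, "dz": 8, "grip": 0.9}
  ]
}}

```text
t: 32.05
eef_pos: [0.4903, 0.1524, 0.2291]
tool_rot: [180.0, 0.1, 179.6]
force: [0.3, 0.4, -0.6]
grip_width: 0.0767
```

Emit:
{"api": "servo_tool", "payload": {
  "series": [
    {"wx": 0, "wy": 0, "wz": 0, "dx": -3, "dy": 5, "dz": 0, "grip": 0.9},
    {"wx": 0, "wy": 0, "wz": 0, "dx": -5.6, "dy": 10.3, "dz": 0, "grip": 0.9},
    {"wx": 0, "wy": 0, "wz": 0, "dx": -5.6, "dy": 10.3, "dz": -5, "grip": 0.9},
    {"wx": 0, "wy": 0, "wz": 0, "dx": -5.6, "dy": 10.3, "dz": -10, "grip": 0.9},
    {"wx": 0, "wy": 0, "wz": 0, "dx": -5.6, "dy": 10.3, "dz": -13, "grip": 0.9}
  ]
}}

```text
t: 32.67
eef_pos: [0.4335, 0.2533, 0.0964]
tool_rot: [-179.9, -0.1, 179.6]
force: [0.7, -0.5, 0.5]
grip_width: 0.0769
```

```bash
python3 look.py
```

```text
red (np.float64(229.8), np.float64(263.6)) [206, 240, 48, 48, 2129] [0.4296 0.0458 0.068 ]
red (np.float64(397.8), np.float64(284.4)) [383, 268, 30, 34, 332] [ 0.3739 -0.3486  0.068 ]
lane lid (np.float64(277.6), np.float64(194.3)) [266, 185, 24, 21, 414] [ 0.5888 -0.069   0.092 ]
lane lid (np.float64(316.1), np.float64(194.1)) [304, 185, 24, 21, 405] [ 0.5879 -0.1593  0.092 ]
lane lid (np.float64(353.9), np.float64(193.8)) [343, 185, 23, 20, 397] [ 0.5873 -0.2482  0.092 ]
[0.43161963 0.25204538 0.0934049 ]
```

All three cans stand in the lane at x≈0.588. Now the reject, to the red tray centre at (0.430,0.049).

Emit:
{"api": "servo_tool", "payload": {
  "series": [
    {"wx": 0, "wy": 0, "wz": 0, "dx": 0, "dy": 0, "dz": -2, "grip": 0.9},
    {"wx": 0, "wy": 0, "wz": 0, "dx": 0, "dy": 0, "dz": -4, "grip": 0.9},
    {"wx": 0, "wy": 0, "wz": 0, "dx": 0, "dy": 0, "dz": -5.2, "grip": 0.9},
    {"wx": 0, "wy": 0, "wz": 0, "dx": 0, "dy": 0, "dz": -5.6, "grip": 0.9},
    {"wx": 0, "wy": 0, "wz": 0, "dx": 0, "dy": 0, "dz": -5.6, "grip": 0.7}
  ]
}}

```text
t: 33.35
eef_pos: [0.4352, 0.2538, 0.0427]
tool_rot: [180.0, 0.0, 179.5]
force: [0.3, 0.7, 0.9]
grip_width: 0.061
```

Emit:
{"api": "servo_tool", "payload": {
  "series": [
    {"wx": 0, "wy": 0, "wz": 0, "dx": 0, "dy": 0, "dz": 0, "grip": 0.5},
    {"wx": 0, "wy": 0, "wz": 0, "dx": 0, "dy": 0, "dz": 0, "grip": 0.5},
    {"wx": 0, "wy": 0, "wz": 0, "dx": 0, "dy": 0, "dz": 0, "grip": 0.5},
    {"wx": 0, "wy": 0, "wz": 0, "dx": 0, "dy": 0, "dz": 0, "grip": 0.5},
    {"wx": 0, "wy": 0, "wz": 0, "dx": 0, "dy": 0, "dz": 0, "grip": 0.5}
  ]
}}

```text
t: 33.98
eef_pos: [0.4357, 0.2541, 0.0434]
tool_rot: [179.9, 0.1, 179.5]
force: [-0.9, -0.7, 5.8]
grip_width: 0.0543
```

Emit:
{"api": "servo_tool", "payload": {
  "series": [
    {"wx": 0, "wy": 0, "wz": 0, "dx": 0, "dy": 0, "dz": 2, "grip": 0.5},
    {"wx": 0, "wy": 0, "wz": 0, "dx": 0, "dy": 0, "dz": 5, "grip": 0.5},
    {"wx": 0, "wy": 0, "wz": 0, "dx": 0, "dy": 0, "dz": 9, "grip": 0.5},
    {"wx": 0, "wy": 0, "wz": 0, "dx": 0, "dy": -2, "dz": 10, "grip": 0.5},
    {"wx": 0, "wy": 0, "wz": 0, "dx": 0, "dy": -6, "dz": 10, "grip": 0.5}
  ]
}}

```text
t: 34.6
eef_pos: [0.4355, 0.1934, 0.1428]
tool_rot: [180.0, 0.1, 179.7]
force: [0.5, -0.6, -1.7]
grip_width: 0.0542
```

Emit:
{"api": "servo_tool", "payload": {
  "series": [
    {"wx": 0, "wy": 0, "wz": 0, "dx": 0, "dy": -4, "dz": 0, "grip": 0.5},
    {"wx": 0, "wy": 0, "wz": 0, "dx": 0, "dy": -9, "dz": 0, "grip": 0.5},
    {"wx": 0, "wy": 0, "wz": 0, "dx": -0.4, "dy": -13, "dz": 0, "grip": 0.5},
    {"wx": 0, "wy": 0, "wz": 0, "dx": -0.4, "dy": -14.4, "dz": 0, "grip": 0.5},
    {"wx": 0, "wy": 0, "wz": 0, "dx": -0.4, "dy": -14.4, "dz": -2, "grip": 0.5}
  ]
}}

```text
t: 35.22
eef_pos: [0.4317, 0.0485, 0.1226]
tool_rot: [180.0, 0.1, 179.4]
force: [0.5, 0.2, -1.3]
grip_width: 0.0546
```

Emit:
{"api": "servo_tool", "payload": {
  "series": [
    {"wx": 0, "wy": 0, "wz": 0, "dx": 0, "dy": 0, "dz": -2.5, "grip": 0.5},
    {"wx": 0, "wy": 0, "wz": 0, "dx": 0, "dy": 0, "dz": -5, "grip": 0.5},
    {"wx": 0, "wy": 0, "wz": 0, "dx": 0, "dy": 0, "dz": -7, "grip": 0.5},
    {"wx": 0, "wy": 0, "wz": 0, "dx": 0, "dy": 0, "dz": -7.9, "grip": 0.5},
    {"wx": 0, "wy": 0, "wz": 0, "dx": 0, "dy": 0, "dz": -7.9, "grip": 0.5}
  ]
}}

```text
t: 35.85
eef_pos: [0.4305, 0.0498, 0.0431]
tool_rot: [180.0, -0.0, 179.5]
force: [-0.6, -0.6, -1.9]
grip_width: 0.0544
```

Emit:
{"api": "servo_tool", "payload": {
  "series": [
    {"wx": 0, "wy": 0, "wz": 0, "dx": 0, "dy": 0, "dz": 0, "grip": 0.72},
    {"wx": 0, "wy": 0, "wz": 0, "dx": 0, "dy": 0, "dz": 0, "grip": 0.8},
    {"wx": 0, "wy": 0, "wz": 0, "dx": 0, "dy": 0, "dz": 0, "grip": 0.8},
    {"wx": 0, "wy": 0, "wz": 0, "dx": 0, "dy": 0, "dz": 3, "grip": 0.8},
    {"wx": 0, "wy": 0, "wz": 0, "dx": 0, "dy": 0, "dz": 8, "grip": 0.8}
  ]
}}

```text
t: 36.48
eef_pos: [0.4292, 0.0495, 0.1229]
tool_rot: [-180.0, -0.2, 179.5]
force: [0.2, -0.1, -0.7]
grip_width: 0.0681
```

Emit:
{"api": "servo_tool", "payload": {
  "series": [
    {"wx": 0, "wy": 0, "wz": 0, "dx": -1, "dy": 5, "dz": 4, "grip": 0.8},
    {"wx": 0, "wy": 0, "wz": 0, "dx": -2, "dy": 10, "dz": 8, "grip": 0.8},
    {"wx": 0, "wy": 0, "wz": 0, "dx": -4, "dy": 15, "dz": 10, "grip": 0.8},
    {"wx": 0, "wy": 0, "wz": 0, "dx": -5, "dy": 20, "dz": 10, "grip": 0.8},
    {"wx": 0, "wy": 0, "wz": 0, "dx": -5, "dy": 20, "dz": 10, "grip": 0.8}
  ]
}}

```text
t: 37.1
eef_pos: [0.3805, 0.2527, 0.2238]
tool_rot: [179.9, 0.1, 179.9]
force: [-0.5, -1.1, -0.9]
grip_width: 0.0683
```

```bash
python3 look.py r1
```

```text
red (np.float64(229.7), np.float64(263.6)) [206, 240, 48, 48, 2088] [0.4296 0.046  0.068 ]
red (np.float64(397.9), np.float64(284.2)) [383, 268, 30, 34, 333] [ 0.3744 -0.3489  0.068 ]
lane lid (np.float64(277.7), np.float64(194.3)) [266, 185, 24, 21, 413] [ 0.5888 -0.0693  0.092 ]
lane lid (np.float64(316.1), np.float64(194.1)) [305, 185, 23, 21, 406] [ 0.5879 -0.1593  0.092 ]
lane lid (np.float64(353.9), np.float64(193.8)) [343, 185, 23, 20, 394] [ 0.5873 -0.2482  0.092 ]
[0.38040891 0.2507178  0.22334988]
```

View pics/r1.png

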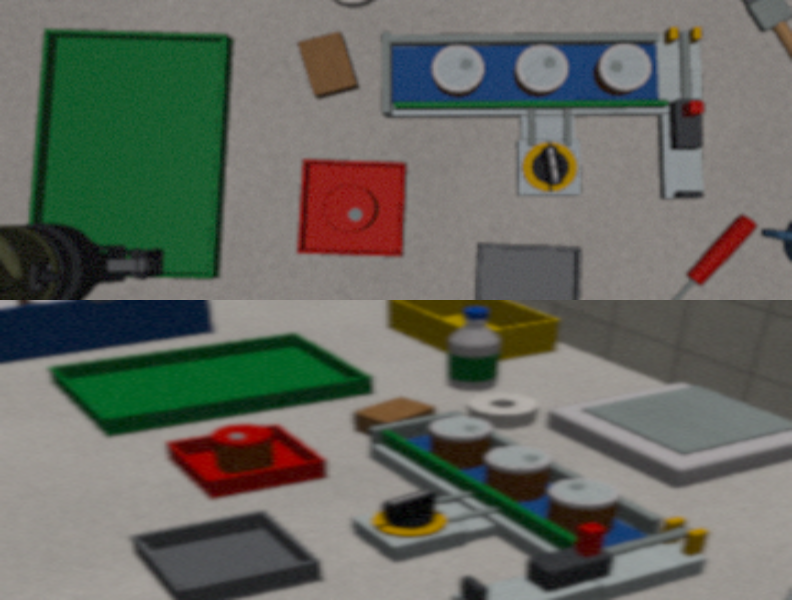

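All three white-lidded cans stand between the guides (top panel (458,68), (542,68), (624,68)). The reject stands in the red tray (348,208), and the crate is empty. Now a precise measurement of the knob.

```bash
cat > knob.py <<'E'
from m import *
def knob(view=None):
    fr=[grab('top') for _ in range(4)]; T=fr[0]
    T['frame']=np.mean([f['frame'] for f in fr],0).round().astype(np.uint8)
    m=mask(T,*YEL); m[:225]=0; m[265:]=0; m[:,:295]=0; m[:,345:]=0
    pts=np.argwhere(m)[:,::-1].astype(np.float32); (c,ax,a)=cv2.fitEllipse(cv2.convexHull(pts))
    print('ring',c,ax,'centre',ray(T,*c,.042).round(4))
    g=cv2.cvtColor(T['frame'],cv2.COLOR_RGB2GRAY); h=cv2.cvtColor(T['frame'],cv2.COLOR_RGB2HSV)
    c0=proj(T,np.r_[ray(T,*c,.042)[:2],.074])
    yy,xx=np.mgrid[0:420,0:560]; r=np.hypot(xx-c0[0],yy-c0[1])
    w=(r<10.5)&(g>95)&(h[:,:,1]<90)
    P=np.array([ray(T,u,v,.074)[:2] for v,u in np.argwhere(w)]); W=g[w].astype(float)-80
    mu=(P*W[:,None]).sum(0)/W.sum(); C=((P-mu)*W[:,None]).T@(P-mu); e,V=np.linalg.eigh(C); d=V[:,1]; d*=np.sign(d[0])
    print('line n',w.sum(),'mid',mu.round(4),'angle deg',np.degrees(np.arctan2(d[1],d[0])).round(1))
    # marks: dark pixels on the ring
    an=[];cz=ray(T,*c,.042)
    dark=[]
    for t in np.arange(0,360,3):
        v=[]
        for R in (.0255,.0275,.029):
            X=cz+np.array([R*np.cos(np.radians(t)),R*np.sin(np.radians(t)),0]); u=proj(T,X).astype(np.float32)
            v.append(cv2.getRectSubPix(cv2.merge([h[:,:,2]]),(1,1),(float(u[0]),float(u[1])))[0,0])
        dark.append(np.mean(v))
    dark=np.array(dark); s=dark.reshape(2,60).sum(0); 
    k=np.argsort(s)[:8]*3; print('mark dark angles mod180',sorted(k.tolist()))
    b=np.maximum(np.median(s)-25-s,0); th=np.radians(np.arange(0,180,3)*2); print('mark angle',(np.degrees(np.arctan2((b*np.sin(th)).sum(),(b*np.cos(th)).sum()))/2).round(1))
    if view: save(T,view,(215,270,290,350),8)
if __name__=='__main__':
    import sys; knob(sys.argv[1] if len(sys.argv)>1 else None)
E
python3 knob.py k0.png
```

```text
ring (319.5171203613281, 243.06028747558594) (23.628681182861328, 23.862831115722656) centre [ 0.4757 -0.1692  0.042 ]
line n 24 mid [ 0.4769 -0.1697] angle deg 7.3
mark dark angles mod180 [0, 3, 6, 9, 168, 171, 174, 177]
mark angle -1.7
```

View pics/k0.png

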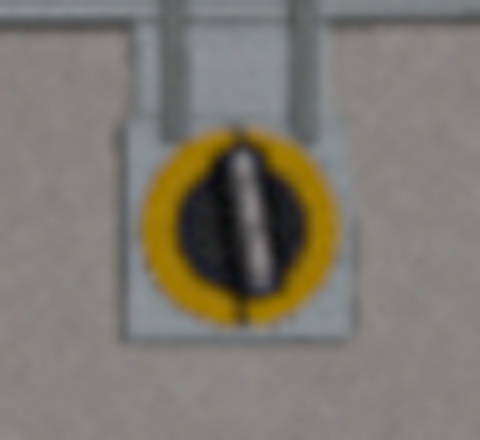

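The line is at +7.5° and the marks at about -1°, so roughly 188° clockwise to the stiff point, then 45° more. I'll grip the bar with the jaw turned +8°.

Emit:
{"api": "servo_tool", "payload": {
  "series": [
    {"wx": 0, "wy": 0, "wz": 4, "dx": 1, "dy": -4, "dz": 0, "grip": 0.5},
    {"wx": 0, "wy": 0, "wz": 8, "dx": 2, "dy": -8, "dz": 0, "grip": 0.5},
    {"wx": 0, "wy": 0, "wz": 8, "dx": 3, "dy": -13, "dz": 0, "grip": 0.5},
    {"wx": 0, "wy": 0, "wz": 8, "dx": 4, "dy": -18, "dz": 0, "grip": 0.5},
    {"wx": 0, "wy": 0, "wz": 8, "dx": 5, "dy": -23, "dz": 0, "grip": 0.5}
  ]
}}

```text
t: 38.02
eef_pos: [0.4307, 0.017, 0.2233]
tool_rot: [-180.0, 0.0, -172.6]
force: [0.6, -0.3, -0.9]
grip_width: 0.0426
```

Emit:
{"api": "servo_tool", "payload": {
  "series": [
    {"wx": 0, "wy": 0, "wz": 0, "dx": 1.5, "dy": -5, "dz": 0, "grip": 0.5},
    {"wx": 0, "wy": 0, "wz": 0, "dx": 3, "dy": -10, "dz": 0, "grip": 0.5},
    {"wx": 0, "wy": 0, "wz": 0, "dx": 4, "dy": -15, "dz": 0, "grip": 0.5},
    {"wx": 0, "wy": 0, "wz": 0, "dx": 4.6, "dy": -18.8, "dz": 0, "grip": 0.5},
    {"wx": 0, "wy": 0, "wz": 0, "dx": 4.6, "dy": -18.8, "dz": -3, "grip": 0.5}
  ]
}}

```text
t: 38.65
eef_pos: [0.4787, -0.173, 0.1947]
tool_rot: [-179.8, 0.3, -172.8]
force: [0.6, 1.1, -0.5]
grip_width: 0.0425
```

Emit:
{"api": "servo_tool", "payload": {
  "series": [
    {"wx": 0, "wy": 0, "wz": 0, "dx": 0, "dy": 0, "dz": -3, "grip": 0.5},
    {"wx": 0, "wy": 0, "wz": 0, "dx": 0, "dy": 0, "dz": -6, "grip": 0.5},
    {"wx": 0, "wy": 0, "wz": 0, "dx": 0, "dy": 0, "dz": -8, "grip": 0.5},
    {"wx": 0, "wy": 0, "wz": 0, "dx": 0, "dy": 0, "dz": -9, "grip": 0.5},
    {"wx": 0, "wy": 0, "wz": 0, "dx": 0, "dy": 0, "dz": -9, "grip": 0.5}
  ]
}}

```text
t: 39.28
eef_pos: [0.4761, -0.1688, 0.1029]
tool_rot: [180.0, -0.1, -172.5]
force: [-0.5, 0.8, 0.3]
grip_width: 0.0428
```

Emit:
{"api": "servo_tool", "payload": {
  "series": [
    {"wx": 0, "wy": 0, "wz": 0, "dx": 0, "dy": 0, "dz": -2, "grip": 0.5},
    {"wx": 0, "wy": 0, "wz": 0, "dx": 0, "dy": 0, "dz": -4, "grip": 0.5},
    {"wx": 0, "wy": 0, "wz": 0, "dx": 0, "dy": 0, "dz": -5.1, "grip": 0.5},
    {"wx": 0, "wy": 0, "wz": 0, "dx": 0, "dy": 0, "dz": -5.1, "grip": 0.5},
    {"wx": 0, "wy": 0, "wz": 0, "dx": 0, "dy": 0, "dz": -5.1, "grip": 0.3}
  ]
}}

```text
t: 39.9
eef_pos: [0.4776, -0.1686, 0.0531]
tool_rot: [-180.0, 0.1, -172.5]
force: [-0.6, -0.3, -0.0]
grip_width: 0.0264
```

Emit:
{"api": "servo_tool", "payload": {
  "series": [
    {"wx": 0, "wy": 0, "wz": 0, "dx": 0, "dy": 0, "dz": 0, "grip": 0.1},
    {"wx": 0, "wy": 0, "wz": 0, "dx": 0, "dy": 0, "dz": 0, "grip": 0.1},
    {"wx": 0, "wy": 0, "wz": 0, "dx": 0, "dy": 0, "dz": 0, "grip": 0.1},
    {"wx": 0, "wy": 0, "wz": 0, "dx": 0, "dy": 0, "dz": 0, "grip": 0.1},
    {"wx": 0, "wy": 0, "wz": 0, "dx": 0, "dy": 0, "dz": 0, "grip": 0.1}
  ]
}}

```text
t: 40.52
eef_pos: [0.4778, -0.1696, 0.0535]
tool_rot: [-179.8, 0.1, -172.5]
force: [-2.1, -3.6, 5.8]
grip_width: 0.0145
```

```bash
cat > st.py <<'E'
from h import *
o=readout.get_obs(); print({k:np.round(o[k],3).tolist() for k in('t','joints','eef_pos','tool_rot','force','torque','grip_width')})
E
python3 st.py
```

```text
{'t': 40.525, 'joints': [-19.476, 21.402, -27.609, 40.828, -0.105, -26.978], 'eef_pos': [0.478, -0.17, 0.053], 'tool_rot': [-179.833, 0.096, -172.498], 'force': [-2.138, -3.612, 5.761], 'torque': [-0.679, 0.259, 0.002], 'grip_width': 0.015}
```

Emit:
{"api": "servo_tool", "payload": {
  "series": [
    {"wx": 0, "wy": 0, "wz": -8, "dx": 0, "dy": 0, "dz": 0, "grip": 0.1},
    {"wx": 0, "wy": 0, "wz": -16, "dx": 0, "dy": 0, "dz": 0, "grip": 0.1},
    {"wx": 0, "wy": 0, "wz": -24, "dx": 0, "dy": 0, "dz": 0, "grip": 0.1},
    {"wx": 0, "wy": 0, "wz": -32, "dx": 0, "dy": 0, "dz": 0, "grip": 0.1},
    {"wx": 0, "wy": 0, "wz": -40, "dx": 0, "dy": 0, "dz": 0, "grip": 0.1}
  ]
}}

```text
t: 41.15
eef_pos: [0.4779, -0.1696, 0.0535]
tool_rot: [-179.9, 0.2, 147.2]
force: [-0.6, -3.0, 5.8]
grip_width: 0.0147
```

```bash
python3 st.py
```

```text
{'t': 41.15, 'joints': [-19.476, 21.404, -27.608, 40.82, -0.105, 13.287], 'eef_pos': [0.478, -0.17, 0.053], 'tool_rot': [-179.936, 0.187, 147.238], 'force': [-0.567, -2.976, 5.827], 'torque': [-0.775, 0.232, 0.048], 'grip_width': 0.015}
```

It is turning freely. Next is another 90° before the regrip.

Emit:
{"api": "servo_tool", "payload": {
  "series": [
    {"wx": 0, "wy": 0, "wz": -9, "dx": 0, "dy": 0, "dz": 0, "grip": 0.1},
    {"wx": 0, "wy": 0, "wz": -18, "dx": 0, "dy": 0, "dz": 0, "grip": 0.1},
    {"wx": 0, "wy": 0, "wz": -27, "dx": 0, "dy": 0, "dz": 0, "grip": 0.1},
    {"wx": 0, "wy": 0, "wz": -36, "dx": 0, "dy": 0, "dz": 0, "grip": 0.1},
    {"wx": 0, "wy": 0, "wz": -45, "dx": 0, "dy": 0, "dz": 0, "grip": 0.1}
  ]
}}

```text
t: 41.78
eef_pos: [0.4779, -0.1697, 0.0535]
tool_rot: [179.9, 0.2, 102.2]
force: [-0.9, -4.5, 5.2]
grip_width: 0.0142
```

Emit:
{"api": "servo_tool", "payload": {
  "series": [
    {"wx": 0, "wy": 0, "wz": -9, "dx": 0, "dy": 0, "dz": 0, "grip": 0.1},
    {"wx": 0, "wy": 0, "wz": -18, "dx": 0, "dy": 0, "dz": 0, "grip": 0.1},
    {"wx": 0, "wy": 0, "wz": -27, "dx": 0, "dy": 0, "dz": 0, "grip": 0.1},
    {"wx": 0, "wy": 0, "wz": -36, "dx": 0, "dy": 0, "dz": 0, "grip": 0.1},
    {"wx": 0, "wy": 0, "wz": -45, "dx": 0, "dy": 0, "dz": 0, "grip": 0.1}
  ]
}}

```text
t: 42.4
eef_pos: [0.4779, -0.1698, 0.0535]
tool_rot: [179.8, 0.1, 57.2]
force: [-0.5, -3.4, 5.2]
grip_width: 0.0148
```

```bash
python3 st.py
```

```text
{'t': 42.4, 'joints': [-19.478, 21.404, -27.602, 40.809, -0.134, 103.317], 'eef_pos': [0.478, -0.17, 0.053], 'tool_rot': [179.79, 0.088, 57.205], 'force': [-0.506, -3.435, 5.181], 'torque': [-0.887, 0.184, 0.017], 'grip_width': 0.015}
```

Emit:
{"api": "servo_tool", "payload": {
  "series": [
    {"wx": 0, "wy": 0, "wz": 0, "dx": 0, "dy": 0, "dz": 0, "grip": 0.5},
    {"wx": 0, "wy": 0, "wz": 0, "dx": 0, "dy": 0, "dz": 0, "grip": 0.5},
    {"wx": 0, "wy": 0, "wz": 0, "dx": 0, "dy": 0, "dz": 0, "grip": 0.5},
    {"wx": 0, "wy": 0, "wz": 0, "dx": 0, "dy": 0, "dz": 3, "grip": 0.5},
    {"wx": 0, "wy": 0, "wz": 0, "dx": 0, "dy": 0, "dz": 6, "grip": 0.5}
  ]
}}

```text
t: 43.02
eef_pos: [0.4762, -0.1679, 0.1124]
tool_rot: [-179.9, 0.0, 57.6]
force: [-0.7, -0.1, -0.0]
grip_width: 0.0426
```

Emit:
{"api": "servo_tool", "payload": {
  "series": [
    {"wx": 0, "wy": 0, "wz": 10, "dx": 0, "dy": 3, "dz": 4, "grip": 0.5},
    {"wx": 0, "wy": 0, "wz": 20, "dx": 0, "dy": 8, "dz": 8, "grip": 0.5},
    {"wx": 0, "wy": 0, "wz": 30, "dx": 0, "dy": 14, "dz": 10, "grip": 0.5},
    {"wx": 0, "wy": 0, "wz": 40, "dx": 0, "dy": 20, "dz": 10, "grip": 0.5},
    {"wx": 0, "wy": 0, "wz": 50, "dx": 0, "dy": 25, "dz": 10, "grip": 0.5}
  ]
}}

```text
t: 43.65
eef_pos: [0.4767, 0.084, 0.2128]
tool_rot: [179.9, -0.0, 108.0]
force: [0.8, -0.7, -1.5]
grip_width: 0.0426
```

```bash
python3 knob.py; python3 st.py
```

```text
ring (319.5171203613281, 243.06028747558594) (23.628681182861328, 23.862831115722656) centre [ 0.4757 -0.1692  0.042 ]
line n 34 mid [ 0.4764 -0.1698] angle deg 57.2
mark dark angles mod180 [0, 3, 6, 72, 75, 78, 174, 177]
mark angle 0.8
{'t': 43.85, 'joints': [9.824, 11.433, -15.51, 63.106, -0.017, 82.179], 'eef_pos': [0.476, 0.082, 0.212], 'tool_rot': [-179.95, 0.011, 107.645], 'force': [-0.388, -0.822, 0.495], 'torque': [-0.003, 0.075, -0.023], 'grip_width': 0.043}
```

The line angle equals the tool yaw (57.2° for both). I'll regrip half a turn round (+129.7°) and finish from there.

Emit:
{"api": "servo_tool", "payload": {
  "series": [
    {"wx": 0, "wy": 0, "wz": 9, "dx": 0, "dy": 0, "dz": 0, "grip": 0.5},
    {"wx": 0, "wy": 0, "wz": 18, "dx": 0, "dy": -3, "dz": 0, "grip": 0.5},
    {"wx": 0, "wy": 0, "wz": 27, "dx": 0, "dy": -6, "dz": 0, "grip": 0.5},
    {"wx": 0, "wy": 0, "wz": 36, "dx": 0, "dy": -9, "dz": 0, "grip": 0.5},
    {"wx": 0, "wy": 0, "wz": 45, "dx": 0, "dy": -12, "dz": 0, "grip": 0.5}
  ]
}}

```text
t: 44.48
eef_pos: [0.4762, -0.0409, 0.2121]
tool_rot: [-180.0, -0.0, 152.6]
force: [-0.5, 0.8, -0.1]
grip_width: 0.0425
```

Emit:
{"api": "servo_tool", "payload": {
  "series": [
    {"wx": 0, "wy": 0, "wz": 9, "dx": 0, "dy": -3, "dz": 0, "grip": 0.5},
    {"wx": 0, "wy": 0, "wz": 18, "dx": 0, "dy": -6, "dz": 0, "grip": 0.5},
    {"wx": 0, "wy": 0, "wz": 27, "dx": 0, "dy": -9, "dz": 0, "grip": 0.5},
    {"wx": 0, "wy": 0, "wz": 36, "dx": 0, "dy": -12, "dz": 0, "grip": 0.5},
    {"wx": 0, "wy": 0, "wz": 45, "dx": 0, "dy": -13, "dz": -2, "grip": 0.5}
  ]
}}

```text
t: 45.1
eef_pos: [0.4772, -0.1721, 0.1932]
tool_rot: [-179.9, 0.1, -162.5]
force: [-0.4, 0.2, -0.0]
grip_width: 0.0427
```

Emit:
{"api": "servo_tool", "payload": {
  "series": [
    {"wx": 0, "wy": 0, "wz": 9, "dx": 0, "dy": 0, "dz": -3, "grip": 0.5},
    {"wx": 0, "wy": 0, "wz": 18, "dx": 0, "dy": 0, "dz": -5, "grip": 0.5},
    {"wx": 0, "wy": 0, "wz": 27, "dx": 0, "dy": 0, "dz": -7, "grip": 0.5},
    {"wx": 0, "wy": 0, "wz": 36, "dx": 0, "dy": 0, "dz": -8, "grip": 0.5},
    {"wx": 0, "wy": 0, "wz": 39.7, "dx": 0, "dy": 0, "dz": -9, "grip": 0.5}
  ]
}}

```text
t: 45.72
eef_pos: [0.4756, -0.1699, 0.1016]
tool_rot: [179.9, -0.0, -122.8]
force: [0.5, -0.3, 1.1]
grip_width: 0.0427
```

Emit:
{"api": "servo_tool", "payload": {
  "series": [
    {"wx": 0, "wy": 0, "wz": 0, "dx": 0, "dy": 0, "dz": 0, "grip": 0.5},
    {"wx": 0, "wy": 0, "wz": 0, "dx": 0, "dy": 0, "dz": -2, "grip": 0.5},
    {"wx": 0, "wy": 0, "wz": 0, "dx": 0, "dy": 0, "dz": -4, "grip": 0.5},
    {"wx": 0, "wy": 0, "wz": 0, "dx": 0, "dy": 0, "dz": -5, "grip": 0.5},
    {"wx": 0, "wy": 0, "wz": 0, "dx": 0, "dy": 0, "dz": -5, "grip": 0.5}
  ]
}}

```text
t: 46.35
eef_pos: [0.4762, -0.1686, 0.052]
tool_rot: [179.9, -0.0, -122.8]
force: [0.2, -0.2, -0.5]
grip_width: 0.0425
```

Emit:
{"api": "servo_tool", "payload": {
  "series": [
    {"wx": 0, "wy": 0, "wz": 0, "dx": 0, "dy": 0, "dz": 0, "grip": 0.1},
    {"wx": 0, "wy": 0, "wz": 0, "dx": 0, "dy": 0, "dz": 0, "grip": 0.1},
    {"wx": 0, "wy": 0, "wz": 0, "dx": 0, "dy": 0, "dz": 0, "grip": 0.1},
    {"wx": 0, "wy": 0, "wz": 0, "dx": 0, "dy": 0, "dz": 0, "grip": 0.1},
    {"wx": 0, "wy": 0, "wz": 0, "dx": 0, "dy": 0, "dz": 0, "grip": 0.1}
  ]
}}

```text
t: 46.98
eef_pos: [0.4781, -0.169, 0.0534]
tool_rot: [-179.8, 0.0, -122.8]
force: [0.5, -0.6, 5.6]
grip_width: 0.0148
```

```bash
python3 st.py
```

```text
{'t': 46.975, 'joints': [-19.447, 21.415, -27.61, 40.81, -0.033, -76.673], 'eef_pos': [0.478, -0.169, 0.053], 'tool_rot': [-179.832, 0.006, -122.774], 'force': [0.475, -0.574, 5.62], 'torque': [-0.231, 0.004, -0.059], 'grip_width': 0.015}
```

Emit:
{"api": "servo_tool", "payload": {
  "series": [
    {"wx": 0, "wy": 0, "wz": -10, "dx": 0, "dy": 0, "dz": 0, "grip": 0.1},
    {"wx": 0, "wy": 0, "wz": -20, "dx": 0, "dy": 0, "dz": 0, "grip": 0.1},
    {"wx": 0, "wy": 0, "wz": -30, "dx": 0, "dy": 0, "dz": 0, "grip": 0.1},
    {"wx": 0, "wy": 0, "wz": -40, "dx": 0, "dy": 0, "dz": 0, "grip": 0.1},
    {"wx": 0, "wy": 0, "wz": -48, "dx": 0, "dy": 0, "dz": 0, "grip": 0.1}
  ]
}}

```text
t: 47.6
eef_pos: [0.4786, -0.1695, 0.0534]
tool_rot: [-179.8, 0.2, -171.0]
force: [0.8, -3.6, 4.8]
grip_width: 0.0147
```

```bash
python3 st.py
```

```text
{'t': 47.6, 'joints': [-19.457, 21.425, -27.589, 40.761, -0.073, -28.409], 'eef_pos': [0.479, -0.17, 0.053], 'tool_rot': [-179.829, 0.163, -171.048], 'force': [0.836, -3.616, 4.819], 'torque': [-0.496, -0.174, 0.057], 'grip_width': 0.015}
```

Emit:
{"api": "servo_tool", "payload": {
  "series": [
    {"wx": 0, "wy": 0, "wz": -2, "dx": 0, "dy": 0, "dz": 0, "grip": 0.1},
    {"wx": 0, "wy": 0, "wz": -4, "dx": 0, "dy": 0, "dz": 0, "grip": 0.1},
    {"wx": 0, "wy": 0, "wz": -5, "dx": 0, "dy": 0, "dz": 0, "grip": 0.1},
    {"wx": 0, "wy": 0, "wz": -6, "dx": 0, "dy": 0, "dz": 0, "grip": 0.1},
    {"wx": 0, "wy": 0, "wz": -7, "dx": 0, "dy": 0, "dz": 0, "grip": 0.1}
  ]
}}

```text
t: 48.22
eef_pos: [0.4786, -0.1696, 0.0534]
tool_rot: [-179.8, 0.2, -177.7]
force: [1.6, -4.3, 5.7]
grip_width: 0.0142
```

```bash
python3 st.py
```

```text
{'t': 48.225, 'joints': [-19.462, 21.428, -27.588, 40.758, -0.079, -21.738], 'eef_pos': [0.479, -0.17, 0.053], 'tool_rot': [-179.843, 0.181, -177.724], 'force': [1.626, -4.308, 5.682], 'torque': [-0.648, -0.212, 0.015], 'grip_width': 0.014}
```

Emit:
{"api": "servo_tool", "payload": {
  "series": [
    {"wx": 0, "wy": 0, "wz": -0.5, "dx": 0, "dy": 0, "dz": 0, "grip": 0.1},
    {"wx": 0, "wy": 0, "wz": -1, "dx": 0, "dy": 0, "dz": 0, "grip": 0.1},
    {"wx": 0, "wy": 0, "wz": -1.5, "dx": 0, "dy": 0, "dz": 0, "grip": 0.1},
    {"wx": 0, "wy": 0, "wz": -2, "dx": 0, "dy": 0, "dz": 0, "grip": 0.1},
    {"wx": 0, "wy": 0, "wz": -2, "dx": 0, "dy": 0, "dz": 0, "grip": 0.1}
  ]
}}

```text
t: 48.85
eef_pos: [0.4785, -0.1696, 0.0534]
tool_rot: [-179.8, 0.2, -179.7]
force: [1.2, -3.5, 5.1]
grip_width: 0.015
```

```bash
python3 st.py
```

```text
{'t': 48.85, 'joints': [-19.464, 21.429, -27.588, 40.759, -0.082, -19.761], 'eef_pos': [0.479, -0.17, 0.053], 'tool_rot': [-179.848, 0.183, -179.704], 'force': [1.248, -3.503, 5.111], 'torque': [-0.656, -0.292, -0.025], 'grip_width': 0.015}
```

Emit:
{"api": "servo_tool", "payload": {
  "series": [
    {"wx": 0, "wy": 0, "wz": -0.5, "dx": 0, "dy": 0, "dz": 0, "grip": 0.1},
    {"wx": 0, "wy": 0, "wz": -1, "dx": 0, "dy": 0, "dz": 0, "grip": 0.1},
    {"wx": 0, "wy": 0, "wz": -1.5, "dx": 0, "dy": 0, "dz": 0, "grip": 0.1},
    {"wx": 0, "wy": 0, "wz": -2, "dx": 0, "dy": 0, "dz": 0, "grip": 0.1},
    {"wx": 0, "wy": 0, "wz": -2, "dx": 0, "dy": 0, "dz": 0, "grip": 0.1}
  ]
}}

```text
t: 49.48
eef_pos: [0.4786, -0.1696, 0.0534]
tool_rot: [-179.8, 0.2, 178.3]
force: [1.4, -3.5, 5.7]
grip_width: 0.0145
```

```bash
python3 st.py
```

```text
{'t': 49.475, 'joints': [-19.461, 21.429, -27.588, 40.757, -0.088, -17.783], 'eef_pos': [0.479, -0.17, 0.053], 'tool_rot': [-179.847, 0.189, 178.323], 'force': [1.36, -3.507, 5.679], 'torque': [-0.731, -0.258, 0.118], 'grip_width': 0.015}
```

Emit:
{"api": "servo_tool", "payload": {
  "series": [
    {"wx": 0, "wy": 0, "wz": -0.5, "dx": 0, "dy": 0, "dz": 0, "grip": 0.1},
    {"wx": 0, "wy": 0, "wz": -1, "dx": 0, "dy": 0, "dz": 0, "grip": 0.1},
    {"wx": 0, "wy": 0, "wz": -1.5, "dx": 0, "dy": 0, "dz": 0, "grip": 0.1},
    {"wx": 0, "wy": 0, "wz": -2, "dx": 0, "dy": 0, "dz": 0, "grip": 0.1},
    {"wx": 0, "wy": 0, "wz": -2, "dx": 0, "dy": 0, "dz": 0, "grip": 0.1}
  ]
}}

```text
t: 50.1
eef_pos: [0.4786, -0.1697, 0.0533]
tool_rot: [-179.8, 0.2, 176.3]
force: [1.2, -4.0, 4.8]
grip_width: 0.0145
```

```bash
python3 st.py
```

```text
{'t': 50.1, 'joints': [-19.465, 21.43, -27.588, 40.753, -0.092, -15.783], 'eef_pos': [0.479, -0.17, 0.053], 'tool_rot': [-179.849, 0.195, 176.319], 'force': [1.17, -3.961, 4.796], 'torque': [-0.712, -0.306, 0.087], 'grip_width': 0.014}
```

The torque rises near yaw 179.4°, which matches line on marks, so the target is about 134.4°. Turning 38° of the remaining 42°, then checking.

Emit:
{"api": "servo_tool", "payload": {
  "series": [
    {"wx": 0, "wy": 0, "wz": -8, "dx": 0, "dy": 0, "dz": 0, "grip": 0.1},
    {"wx": 0, "wy": 0, "wz": -16, "dx": 0, "dy": 0, "dz": 0, "grip": 0.1},
    {"wx": 0, "wy": 0, "wz": -24, "dx": 0, "dy": 0, "dz": 0, "grip": 0.1},
    {"wx": 0, "wy": 0, "wz": -32, "dx": 0, "dy": 0, "dz": 0, "grip": 0.1},
    {"wx": 0, "wy": 0, "wz": -38, "dx": 0, "dy": 0, "dz": 0, "grip": 0.1}
  ]
}}

```text
t: 50.72
eef_pos: [0.4784, -0.1702, 0.0534]
tool_rot: [-179.9, 0.3, 138.1]
force: [1.3, -5.4, 5.6]
grip_width: 0.0145
```

```bash
python3 st.py
```

```text
{'t': 50.725, 'joints': [-19.477, 21.429, -27.585, 40.753, -0.163, 22.411], 'eef_pos': [0.478, -0.17, 0.053], 'tool_rot': [-179.938, 0.278, 138.112], 'force': [1.281, -5.396, 5.647], 'torque': [-1.055, -0.165, 0.209], 'grip_width': 0.014}
```

Emit:
{"api": "servo_tool", "payload": {
  "series": [
    {"wx": 0, "wy": 0, "wz": 0, "dx": 0, "dy": 0, "dz": 0, "grip": 0.5},
    {"wx": 0, "wy": 0, "wz": 0, "dx": 0, "dy": 0, "dz": 0, "grip": 0.5},
    {"wx": 0, "wy": 0, "wz": 0, "dx": 0, "dy": 0, "dz": 0, "grip": 0.5},
    {"wx": 0, "wy": 0, "wz": 0, "dx": 0, "dy": 0, "dz": 3, "grip": 0.5},
    {"wx": 0, "wy": 0, "wz": 0, "dx": 0, "dy": 0, "dz": 6, "grip": 0.5}
  ]
}}

```text
t: 51.35
eef_pos: [0.476, -0.1679, 0.1123]
tool_rot: [-180.0, -0.1, 138.3]
force: [1.1, 0.7, -0.2]
grip_width: 0.0427
```

Emit:
{"api": "servo_tool", "payload": {
  "series": [
    {"wx": 0, "wy": 0, "wz": 0, "dx": 0, "dy": 3, "dz": 4, "grip": 0.5},
    {"wx": 0, "wy": 0, "wz": 0, "dx": 0, "dy": 8, "dz": 8, "grip": 0.5},
    {"wx": 0, "wy": 0, "wz": 0, "dx": 0, "dy": 14, "dz": 10, "grip": 0.5},
    {"wx": 0, "wy": 0, "wz": 0, "dx": 0, "dy": 20, "dz": 10, "grip": 0.5},
    {"wx": 0, "wy": 0, "wz": 0, "dx": 0, "dy": 25, "dz": 10, "grip": 0.5}
  ]
}}

```text
t: 51.98
eef_pos: [0.4765, 0.0839, 0.2127]
tool_rot: [180.0, 0.0, 138.3]
force: [-0.0, 0.3, -0.4]
grip_width: 0.0428
```

```bash
python3 knob.py k1.png; python3 st.py
```

```text
ring (319.46331787109375, 243.03810119628906) (23.481687545776367, 23.890884399414062) centre [ 0.4758 -0.1691  0.042 ]
line n 33 mid [ 0.476  -0.1696] angle deg -41.6
mark dark angles mod180 [126, 129, 132, 135, 138, 141, 144, 147]
mark angle -44.2
{'t': 52.175, 'joints': [9.822, 11.431, -15.521, 63.109, -0.025, 51.422], 'eef_pos': [0.476, 0.082, 0.212], 'tool_rot': [-179.937, -0.019, 138.4], 'force': [-0.018, -0.441, -0.659], 'torque': [-0.043, -0.018, -0.009], 'grip_width': 0.043}
```

View pics/k1.png

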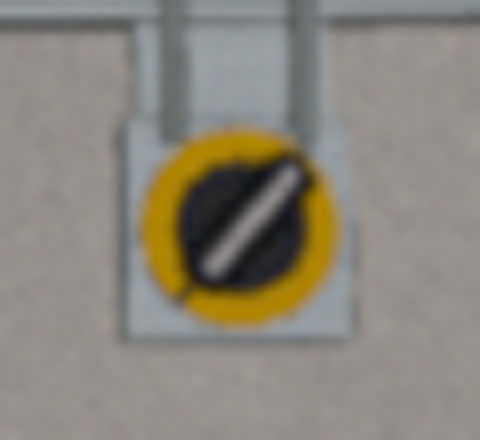

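The line lies on the marks at -41.6° and the collar has turned about 41°. A regrip and 4° more will finish it.

Emit:
{"api": "servo_tool", "payload": {
  "series": [
    {"wx": 0, "wy": 0, "wz": 0, "dx": 0, "dy": -5, "dz": 0, "grip": 0.5},
    {"wx": 0, "wy": 0, "wz": 0, "dx": 0, "dy": -10, "dz": 0, "grip": 0.5},
    {"wx": 0, "wy": 0, "wz": 0, "dx": 0, "dy": -16, "dz": 0, "grip": 0.5},
    {"wx": 0, "wy": 0, "wz": 0, "dx": 0, "dy": -22, "dz": 0, "grip": 0.5},
    {"wx": 0, "wy": 0, "wz": 0, "dx": 0, "dy": -25, "dz": -2, "grip": 0.5}
  ]
}}

```text
t: 52.8
eef_pos: [0.477, -0.1732, 0.1932]
tool_rot: [180.0, 0.2, 137.9]
force: [-0.9, 1.0, 0.4]
grip_width: 0.0428
```

Emit:
{"api": "servo_tool", "payload": {
  "series": [
    {"wx": 0, "wy": 0, "wz": 0, "dx": 0, "dy": 0, "dz": -3, "grip": 0.5},
    {"wx": 0, "wy": 0, "wz": 0, "dx": 0, "dy": 0, "dz": -6, "grip": 0.5},
    {"wx": 0, "wy": 0, "wz": 0, "dx": 0, "dy": 0, "dz": -8, "grip": 0.5},
    {"wx": 0, "wy": 0, "wz": 0, "dx": 0, "dy": 0, "dz": -9, "grip": 0.5},
    {"wx": 0, "wy": 0, "wz": 0, "dx": 0, "dy": 0, "dz": -9, "grip": 0.5}
  ]
}}

```text
t: 53.42
eef_pos: [0.4759, -0.169, 0.1018]
tool_rot: [-180.0, -0.1, 138.2]
force: [0.8, 0.1, -0.3]
grip_width: 0.0428
```

Emit:
{"api": "servo_tool", "payload": {
  "series": [
    {"wx": 0, "wy": 0, "wz": 0, "dx": 0, "dy": 0, "dz": -2, "grip": 0.5},
    {"wx": 0, "wy": 0, "wz": 0, "dx": 0, "dy": 0, "dz": -4, "grip": 0.5},
    {"wx": 0, "wy": 0, "wz": 0, "dx": 0, "dy": 0, "dz": -5, "grip": 0.5},
    {"wx": 0, "wy": 0, "wz": 0, "dx": 0, "dy": 0, "dz": -5, "grip": 0.5},
    {"wx": 0, "wy": 0, "wz": 0, "dx": 0, "dy": 0, "dz": -5, "grip": 0.3}
  ]
}}

```text
t: 54.05
eef_pos: [0.4776, -0.1686, 0.0531]
tool_rot: [180.0, 0.1, 138.2]
force: [0.1, 0.4, 0.3]
grip_width: 0.0264
```

Emit:
{"api": "servo_tool", "payload": {
  "series": [
    {"wx": 0, "wy": 0, "wz": 0, "dx": 0, "dy": 0, "dz": 0, "grip": 0.1},
    {"wx": 0, "wy": 0, "wz": 0, "dx": 0, "dy": 0, "dz": 0, "grip": 0.1},
    {"wx": 0, "wy": 0, "wz": 0, "dx": 0, "dy": 0, "dz": 0, "grip": 0.1},
    {"wx": 0, "wy": 0, "wz": 0, "dx": 0, "dy": 0, "dz": 0, "grip": 0.1},
    {"wx": 0, "wy": 0, "wz": 0, "dx": 0, "dy": 0, "dz": 0, "grip": 0.1}
  ]
}}

```text
t: 54.68
eef_pos: [0.4772, -0.1691, 0.0534]
tool_rot: [-180.0, 0.1, 138.2]
force: [-2.0, -1.4, 6.2]
grip_width: 0.0149
```

Emit:
{"api": "servo_tool", "payload": {
  "series": [
    {"wx": 0, "wy": 0, "wz": -1, "dx": 0, "dy": 0, "dz": 0, "grip": 0.1},
    {"wx": 0, "wy": 0, "wz": -2, "dx": 0, "dy": 0, "dz": 0, "grip": 0.1},
    {"wx": 0, "wy": 0, "wz": -3, "dx": 0, "dy": 0, "dz": 0, "grip": 0.1},
    {"wx": 0, "wy": 0, "wz": -4, "dx": 0, "dy": 0, "dz": 0, "grip": 0.1},
    {"wx": 0, "wy": 0, "wz": -4, "dx": 0, "dy": 0, "dz": 0, "grip": 0.1}
  ]
}}

```text
t: 55.3
eef_pos: [0.4773, -0.1691, 0.0534]
tool_rot: [-180.0, 0.1, 134.2]
force: [-2.1, -1.7, 6.0]
grip_width: 0.0144
```

```bash
python3 st.py
```

```text
{'t': 55.3, 'joints': [-19.463, 21.392, -27.637, 40.872, -0.074, 26.311], 'eef_pos': [0.477, -0.169, 0.053], 'tool_rot': [-179.977, 0.121, 134.225], 'force': [-2.098, -1.74, 5.999], 'torque': [-0.267, 0.393, 0.101], 'grip_width': 0.014}
```

Release, withdraw and do the final check.

Emit:
{"api": "servo_tool", "payload": {
  "series": [
    {"wx": 0, "wy": 0, "wz": 0, "dx": 0, "dy": 0, "dz": 0, "grip": 0.5},
    {"wx": 0, "wy": 0, "wz": 0, "dx": 0, "dy": 0, "dz": 0, "grip": 0.5},
    {"wx": 0, "wy": 0, "wz": 0, "dx": 0, "dy": 0, "dz": 0, "grip": 0.5},
    {"wx": 0, "wy": 0, "wz": 0, "dx": 0, "dy": 0, "dz": 3, "grip": 0.5},
    {"wx": 0, "wy": 0, "wz": 0, "dx": 0, "dy": 0, "dz": 6, "grip": 0.5}
  ]
}}

```text
t: 55.92
eef_pos: [0.4764, -0.168, 0.1125]
tool_rot: [-180.0, -0.1, 134.2]
force: [0.8, 0.1, 0.9]
grip_width: 0.0429
```

Emit:
{"api": "servo_tool", "payload": {
  "series": [
    {"wx": 0, "wy": 0, "wz": 0, "dx": 0, "dy": 3, "dz": 4, "grip": 0.5},
    {"wx": 0, "wy": 0, "wz": 0, "dx": 0, "dy": 8, "dz": 8, "grip": 0.5},
    {"wx": 0, "wy": 0, "wz": 0, "dx": -1, "dy": 14, "dz": 10, "grip": 0.5},
    {"wx": 0, "wy": 0, "wz": 0, "dx": -2, "dy": 20, "dz": 10, "grip": 0.5},
    {"wx": 0, "wy": 0, "wz": 0, "dx": -3, "dy": 25, "dz": 10, "grip": 0.5}
  ]
}}

```text
t: 56.55
eef_pos: [0.4467, 0.0838, 0.2129]
tool_rot: [179.9, 0.0, 134.3]
force: [1.0, -0.5, -0.4]
grip_width: 0.0427
```

Emit:
{"api": "servo_tool", "payload": {
  "series": [
    {"wx": 0, "wy": 0, "wz": 0, "dx": -1, "dy": 5, "dz": 2, "grip": 0.5},
    {"wx": 0, "wy": 0, "wz": 0, "dx": -2, "dy": 10, "dz": 2, "grip": 0.5},
    {"wx": 0, "wy": 0, "wz": 0, "dx": -3, "dy": 15, "dz": 2, "grip": 0.5},
    {"wx": 0, "wy": 0, "wz": 0, "dx": -4, "dy": 18, "dz": 2, "grip": 0.5},
    {"wx": 0, "wy": 0, "wz": 0, "dx": -4, "dy": 18, "dz": 2, "grip": 0.5}
  ]
}}

```text
t: 57.18
eef_pos: [0.4062, 0.2634, 0.232]
tool_rot: [-180.0, -0.0, 134.4]
force: [-0.2, -0.7, -0.1]
grip_width: 0.0425
```

```bash
python3 knob.py; python3 look.py f1
```

```text
ring (319.44476318359375, 243.07337951660156) (23.59123420715332, 23.934049606323242) centre [ 0.4757 -0.169   0.042 ]
line n 32 mid [ 0.4765 -0.1698] angle deg -45.8
mark dark angles mod180 [123, 126, 129, 132, 135, 138, 141, 144]
mark angle -46.2
red (np.float64(229.8), np.float64(263.5)) [206, 240, 48, 48, 2088] [0.4299 0.0458 0.068 ]
red (np.float64(397.9), np.float64(284.2)) [383, 268, 30, 34, 336] [ 0.3744 -0.3489  0.068 ]
lane lid (np.float64(277.6), np.float64(194.2)) [266, 185, 24, 21, 414] [ 0.589 -0.069  0.092]
lane lid (np.float64(316.0), np.float64(194.0)) [304, 185, 24, 21, 405] [ 0.5882 -0.1591  0.092 ]
lane lid (np.float64(353.9), np.float64(193.7)) [343, 185, 23, 20, 393] [ 0.5876 -0.2482  0.092 ]
[0.40703865 0.2606629  0.23227963]
```

View pics/f1.png

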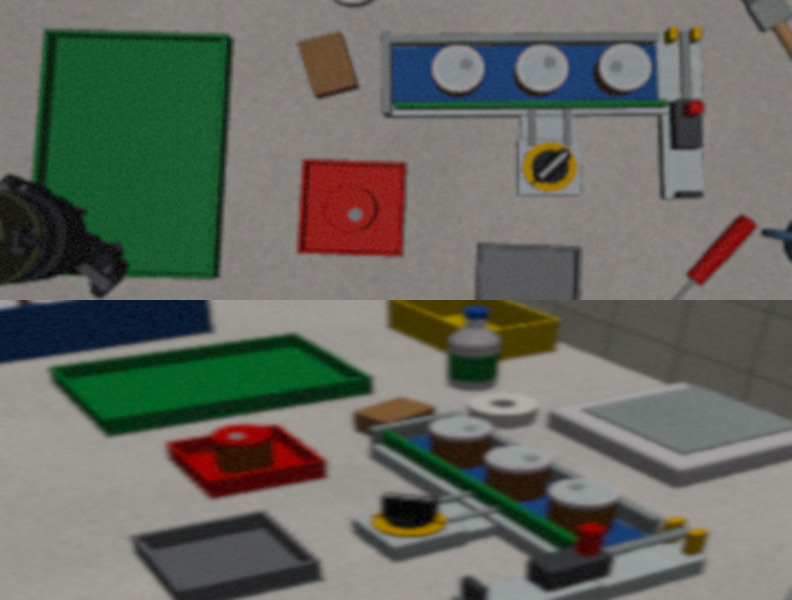

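The final picture shows three lids between the guides, the reject in the red tray, the bolt across with its tip between the cheeks, and the line on the marks at -45.8°. The arm is clear of everything. Handing in.

```bash
python3 -c "
from bench import ticket; print(ticket.finish_job())"
```

```text
the job is handed in; nothing more can be done
None
```

The coding lane is set up as asked, in the order asked, and the job is handed in. One check on the bolt does not fully agree (below).

- **Bolt:** I gripped the handle and pushed until it hit a hard stop. A second push with shut fingers behind the handle met the same stop at about 35 N.
- **Cans:** all three white-lidded cans stand upright between the guides, with centres at x ≈ 0.588 and y ≈ -0.069, -0.159 and -0.248.
- **Reject:** it was knocked about 3 cm aside during the run. I measured it again and stood it upright in the red tray.
- **Knob:** it went stiff at about yaw 179.4°, where the line met the marks. I turned it about 45° further, and the last picture shows the line at -45.8° and the marks at -46.2°.

**Bolt check that disagreed:** the handle travelled only 73–74 mm, not the full 84 mm. I took this to mean it started slightly advanced, because the hard stop repeated and the tip lies between the keeper's cheeks. The pictures could not settle the last few millimetres of depth.

The torque step at the knob was noisy, with readings of 0.09–0.21 N m when stiff, so the stiff point rests mainly on the line meeting the marks. The bystanders in the last picture look unmoved. The brush, mug and screwdriver were only partly in view.

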